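# Lay out a specimen-sorting place round the tray

## Task

Lay out the sorting place round the blue tray (its far short end is its back): stand the brown bottle directly to the left of the tray and the clear bottle with the black cap directly to its right, both level with the tray's middle, and the round metal tin directly behind it in line with its middle. Stand the dial timer directly behind the brown bottle, squared up with the tray and its dial facing the front, and lay the petri dish flat and centred on top of the tin. Leave 3 cm clear between each thing and its neighbour, and do not disturb the open empty tube.

Things in the scene. Friction and masses are not known exactly. Their poses are not given: they have to be found in the camera images.
- tray: Low blue open tray with a grey pad inside, fixed to the worktop: 102 mm long (its x) by 75 mm wide (its y), walls 24 mm high. Origin at the centre of its underside, on the worktop. Its x axis points to its back (away from the robot, turned at most about 12 degrees), its y axis to its left; directly left, right and behind are meant along these axes.
- brown_bottle: Brown glass screw-cap bottle with dark contents and a black cap, 66 mm in diameter, 127 mm high, about 0.4 kg. The straight body runs up to about 80 mm; the cap is 40 mm across, from about 113 mm up. Origin at the centre of its underside, z up; its yaw means nothing.
- clear_bottle: Clear glass screw-cap bottle with a black cap, 58 mm in diameter, 122 mm high, about 0.3 kg. The straight body runs up to about 75 mm; the cap is 31 mm across, from about 108 mm up. Origin at the centre of its underside, z up; its yaw means nothing.
- round_tin: Closed round aluminium tin, 62 mm in diameter (60 mm below its lid), 32 mm high with a flat top, about 0.09 kg; the lower 22 mm, below the lid, is the firm part to grip. The lid is fast. Origin at the centre of its underside, z up; its yaw means nothing.
- petri_dish: Closed shallow clear petri dish with pale contents, 61 mm in diameter, 16 mm high, 0.03 kg, solid. Origin at the centre of its underside, z up; its yaw means nothing.
- dial_timer: Black wind-up timer on a foot, round white dial on its front (-x, at the start towards the robot within 35 deg): x -24 to +25, y +-33, height 76 mm, 0.16 kg. The upright round case is 22 mm thick, x -7 to +15 mm (33 mm radius about z = 43 mm): pinch it there near the top; the knob stands out to x = -22 at z 33 to 52 mm. Origin under the foot's middle, z up.
- dial_front (a point): The front end of the timer's dial knob, 22 mm in front of the timer's origin and 42 mm above its underside; at the end it faces the brown bottle. (Obstacle, fixed, not to be handled: a microscope between starts and tray, world x 0.19 to 0.44, y -0.08 to 0.06 m, 0.275 m high; swing past it with the arm drawn in and the tool up at 0.38 m.)
- open_tube: Bystander: open, empty clear glass tube without a cork, standing upright in front of the tray, 26 mm in diameter, 95 mm high. Origin at the centre of its underside. Leave it standing where it is. (Obstacles, not to be handled: fixed corked vials 30 mm across, 118 mm high, at world x, y = 0.40, 0.09; 0.51, 0.11; 0.53, 0.19; 0.55, 0.17; 0.48, 0.39 m, and at x 0.21 to 0.33, y 0.05 to 0.14.)
Not all that is in view belongs to the job. There is more than one size of the dial_timer; the job needs the smallest.

How it is judged:
By the outcome, as a careful person would: the job done as asked, in the order asked, and still so for the second after the job is handed in, with the robot touching nothing.
It also fails if it takes over 128 s, if anything falls off the work surface, if the arm or the gripper's body presses on something with over 40 N, if the wrist force passes 120 N, or if a joint passes its speed limit or range.

## Robot

A 6-joint arm with a two-finger parallel gripper is mounted at the origin on a cart in front of the work surface, level with it; the furniture and walls round the work are solid. World frame = base frame: x ahead of the robot, y to its left, z up, the work surface at z = 0. Lengths are in m, angles in rad, forces in N, time in s.
With the tool pointing down it reaches from about 0.4 to 0.825 m from the base axis. Payload 7 kg.
Tool frame: the origin (TCP) lies at the very end of the fingers, on their centre line; the grasp point (between the pads) lies arm.grip_point_offset behind it (arm.grip_point_offset is the distance from the TCP to the grasp point, in m); z points along the fingers, y is the line along which they close (so a half turn about z gives the same grasp; the last joint's range is limited). The gripper opens to 88 mm and grips with 3 to 60 N. Pads are 19 mm wide; open, the fingers measure 130 mm over their backs; the gripper's body (78 mm by 193 mm) begins 47 mm behind the grasp point.
Start: joints at [-0.882, 0.359, 0.012, 0, -1.224, -0.288], TCP at [0.263, -0.621, 0.227] pointing down, gripper open.
Joint ranges: [-3.07, 3.07], [-1.43, 2.12], [-1.02, 1.25], [-3.03, 1.67], [-3.05, -0], [-3.03, 3.03]. Speed limits (rad/s): [2.39, 2.39, 3.01, 3.14, 3.14, 3.14].

## Interface

Orientations are given as [roll, pitch, yaw] about the fixed x, y, z axes, in that order (R = Rz(yaw) Ry(pitch) Rx(roll)).
In Python, from station import arm gives the robot as it stands.
- The arm moves only by the shell command python3 -m crank 'ROWS' [OPENING] [FORCE]. ROWS is JSON, a list of rows, each an object of numbers: "dx", "dy", "dz": the shift along the tool's x, y, z in cm; "wx", "wy", "wz": the turn, a rotation vector about the tool's x, y, z in degrees. A call has exactly 10 rows; each row is the pose to reach, as a shift and turn from the pose commanded when the call began, along the tool's axes at that moment; what a row does not reach only later rows make up. A row lasts 1/8 s, in which the tool goes at most 62.5 mm and 10.7 degrees, less where a joint would pass 70% of its speed; a pose out of reach is approached as far as the arm can. A call with a gripper value outside its range is refused whole. OPENING is the finger opening in cm, from 0 to 8.76, set as the call begins (- or left out, the last holds). The fingers move at their own pace and stop on an object; FORCE is the grip in N (left out, the last holds). Time passes only in rows, so rows that repeat a pose let the fingers close, or fill a call up. It gives the time, the measured TCP pose, the force, the opening and the grip force at its end, in the units of the state.
- arm.get_state(): the state, without advancing time (a new reading comes with each control period).
- arm.grab_frame(name): name is "scene" or "top" or "wrist"; returns the picture (400x640x3 uint8, red, green, blue); there is no depth.
- arm.calibration(name): a dict with "fx", "fy", "cx", "cy" (pixels), "world_from_camera" (4x4, takes a point from camera to world coordinates). Camera axes: x right, y down, z forward; pixel columns grow to the right and rows downward; lengths in m; the calibration is good to about 2 mm. A picture is of the moment at which its call begins: read the wrist's pose just before it. calibration takes no time and is no camera call; for the wrist camera it gives the pose at the moment of the call.
- arm.job_done(): hands the job in; it is judged then, once.
Trained networks look in the newest picture that a camera, given by its name, has taken for a name from the list of things; names that differ only in an ending like _2 or _b are one class to them, and where a whole thing is asked for, a point or a joint stands for the part that bears it (a point fixed in the world has none). Each returns a list of dicts, best first, with "confidence" (0 to 1); they miss things now and then, are a little off and sometimes report something else, mostly with a low value. They report only what shows in the picture. A call takes as long as a camera call. They do not tell look-alikes from the thing itself.
- arm.find_in(camera, query): "centre" ([x, y, z] in m, in world coordinates, good to about 4 mm: the middle of the surface that is visible of it).
- arm.masks_of(camera, query): "pixels" (400x640 bool, what is visible of it).
- arm.mark_of(camera, query): "centre" ([x, y, z] in m, in world coordinates, good to about 4 mm: a listed point, or the origin of a listed thing).
The state is a dict: "t": time; "q": joint angles; "qd": joint speeds; "joint_efforts": joint torques, N m; "eef_pos": TCP position; "ee_rot": TCP orientation; "force": force on the tool from outside, world axes, zero at the start; "moment": the same for the moment, N m; "width": finger opening in m; "gripper_force": force on a finger pad.
Only numpy, scipy, OpenCV 4.12 (cv2) and the standard library are available. Lean on these libraries where they do the work, as an engineer would, in place of code of your own. Each camera call takes 0.05 s, during which the arm holds its last target. There are 200 camera calls.

## Working session

There is one attempt and no reset: what is moved stays moved. The work goes in short steps, Python scripts to look and compute and a shell command to move; the robot and the scene stay as the last step left them, time stands still between calls to the robot, and variables do not carry over. Pictures are saved under pics/ and viewed, at most 16 in all, crops included, and the job is handed in when it is done.

```bash
ls; mkdir -p pics
python3 - <<'E'
from station import arm
import cv2
s=arm.get_state(); print(s, arm.grip_point_offset)
for c in ("scene","top"):
    f=arm.grab_frame(c); cv2.imwrite(f"pics/{c}0.png",f[:,:,::-1])
    for q in ("tray","brown_bottle","clear_bottle","round_tin","petri_dish","dial_timer","dial_front","open_tube"):
        for r in arm.mark_of(c,q): print(c,q,[round(float(v),3) for v in r["centre"]],round(r["confidence"],2))
E
```

```text
pics
{'t': 0.0, 'q': array([-8.81910951e-01,  3.59386715e-01,  1.10694390e-02, -3.65068306e-04,
       -1.22409407e+00, -2.88127879e-01]), 'qd': array([-2.39235606e-03,  8.17621883e-04, -4.03971350e-05,  1.52475401e-03,
        1.06388592e-03,  1.90153146e-03]), 'joint_efforts': array([-3.28103924e-04, -5.82713020e+01,  2.93043941e+01,  6.99712202e+00,
        6.59991187e-03, -1.79769040e-04]), 'eef_pos': array([ 0.26313703, -0.62107022,  0.22562471]), 'ee_rot': array([ 3.13994669e+00, -1.29924728e-04, -2.74095938e+00]), 'force': array([-0.81084134, -0.07764848,  0.04865782]), 'moment': array([ 0.02443503, -0.00199264,  0.02684569]), 'gripper_force': 0.0, 'width': 0.08732139144137095} 0.0188
scene brown_bottle [0.645, 0.062, 0.005] 0.61
scene clear_bottle [0.439, 0.2, -0.003] 0.75
scene round_tin [0.422, 0.312, -0.003] 0.77
scene petri_dish [0.663, 0.193, -0.002] 0.76
scene dial_timer [0.28, 0.249, -0.002] 0.85
scene dial_timer [0.536, -0.025, 0.0] 0.64
scene dial_timer [0.306, -0.173, -0.001] 0.59
scene dial_front [0.279, 0.281, 0.058] 0.82
scene dial_front [0.518, -0.02, 0.039] 0.6
top tray [0.511, -0.23, 0.002] 0.65
top brown_bottle [0.65, 0.056, 0.002] 0.83
top clear_bottle [0.436, 0.202, 0.001] 0.61
top round_tin [0.423, 0.314, 0.002] 0.7
top round_tin [0.647, 0.058, 0.001] 0.68
top petri_dish [0.666, 0.191, 0.0] 0.55
top dial_timer [0.278, 0.248, 0.0] 0.92
top dial_timer [0.304, -0.174, -0.005] 0.88
top dial_timer [0.536, -0.022, -0.005] 0.82
top dial_front [0.335, -0.164, 0.06] 0.98
top dial_front [0.276, 0.279, 0.061] 0.93
top dial_front [0.512, -0.231, 0.004] 0.71
top dial_front [0.514, -0.021, 0.038] 0.68
top dial_front [0.65, 0.057, 0.006] 0.65
top dial_front [0.434, 0.2, 0.003] 0.32
top open_tube [0.383, -0.263, 0.001] 0.66
```

View pics/scene0.png

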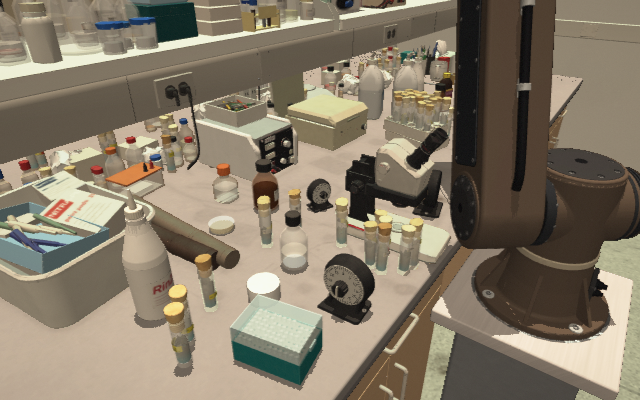

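View pics/top0.png

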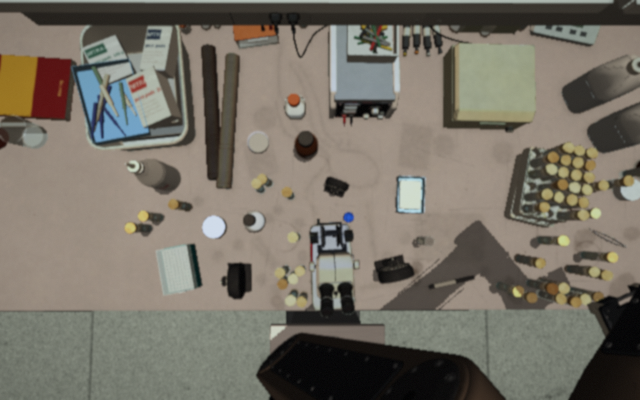

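Scene: timers at (348,283) large, (318,193) small; in the top view the timers are at (238,280) large, (393,270) large-ish and (336,186) small. The smallest is the one at about (0.536, -0.022). Tray is at top pixel (410,195). I'll confirm with an enlarged crop and measure sizes and tray yaw.

```bash
cat > h.py <<'E'
from station import arm
import numpy as np, cv2
from scipy.spatial.transform import Rotation as R
def ray(c,uv,z):
    k=arm.calibration(c) if isinstance(c,str) else c
    T=np.array(k["world_from_camera"]); uv=np.atleast_2d(uv).astype(float)
    d=np.c_[(uv[:,0]-k["cx"])/k["fx"],(uv[:,1]-k["cy"])/k["fy"],np.ones(len(uv))]@T[:3,:3].T
    o=T[:3,3]; return (o+d*((z-o[2])/d[:,2])[:,None])[:,:2]
def rect(c,mask,z):
    p=np.argwhere(mask)[:,::-1]; w=ray(c,p,z)
    return cv2.minAreaRect((w*1000).astype(np.float32))
def plan(wps,start=None):
    """wps: (x,y,z,yawdeg) world; prints tool-axis rows from the measured pose"""
    s=arm.get_state(); p=s["eef_pos"]; r=R.from_euler("xyz",s["ee_rot"])
    for w in wps:
        d=r.inv().apply(np.array(w[:3])-p)*100
        t=(r.inv()*R.from_euler("xyz",[180,0,w[3]],degrees=True)).as_rotvec(degrees=True)
        print("dx %.1f dy %.1f dz %.1f  w %s"%(*d,np.round(t,1)))
E
python3 - <<'E'
from h import *
f=arm.grab_frame("top"); print(np.round(arm.calibration("top")["world_from_camera"],3).tolist())
for q,z in (("tray",.024),("dial_timer",.07),("open_tube",.095),("petri_dish",.016),("round_tin",.032),("brown_bottle",.12),("clear_bottle",.12)):
    for r in arm.masks_of("top",q): print(q,round(r["confidence"],2),[np.round(v,1) for v in rect("top",r["pixels"],z)], np.argwhere(r["pixels"]).mean(0)[::-1].round(), r["pixels"].sum())
cv2.imwrite("pics/crop1.png",cv2.resize(f[130:300,140:460,::-1],None,fx=2.5,fy=2.5,interpolation=cv2.INTER_CUBIC))
E
```

```text
[[-0.0, -0.998, 0.07, 0.412], [-1.0, 0.0, -0.003, 0.028], [0.003, -0.07, -0.998, 1.081], [0.0, 0.0, 0.0, 1.0]]
tray 0.78 [array([ 511.3, -229.9]), array([ 78.7, 102.8]), np.float64(86.1)] [410. 194.] 1025
dial_timer 0.91 [array([526.7, -21. ]), array([63.2, 41.9]), np.float64(69.3)] [335. 187.] 338
dial_timer 0.86 [array([ 309.9, -171.9]), array([64. , 94.1]), np.float64(13.9)] [393. 270.] 795
dial_timer 0.74 [array([280.2, 240.1]), array([93.2, 78.3]), np.float64(0.7)] [238. 280.] 868
open_tube 0.47 [array([ 384.9, -248.7]), array([46.4, 22.6]), np.float64(83.6)] [425. 241.] 148
open_tube 0.36 [array([634.2,  57.4]), array([74.1, 62.7]), np.float64(0.0)] [306. 145.] 581
petri_dish 0.92 [array([661.9, 196.6]), array([60.2, 59.2]), np.float64(0.5)] [258. 142.] 373
petri_dish 0.62 [array([533.2, -23.5]), array([66.6, 45. ]), np.float64(68.0)] [336. 187.] 346
round_tin 0.7 [array([421.1, 310.3]), array([65.8, 60. ]), np.float64(90.0)] [214. 227.] 459
brown_bottle 0.61 [array([628.6,  56.6]), array([65.3, 65.4]), np.float64(45.3)] [306. 145.] 543
clear_bottle 0.79 [array([436.5, 189.1]), array([60.3, 52.6]), np.float64(90.0)] [254. 221.] 431
```

View pics/crop1.png

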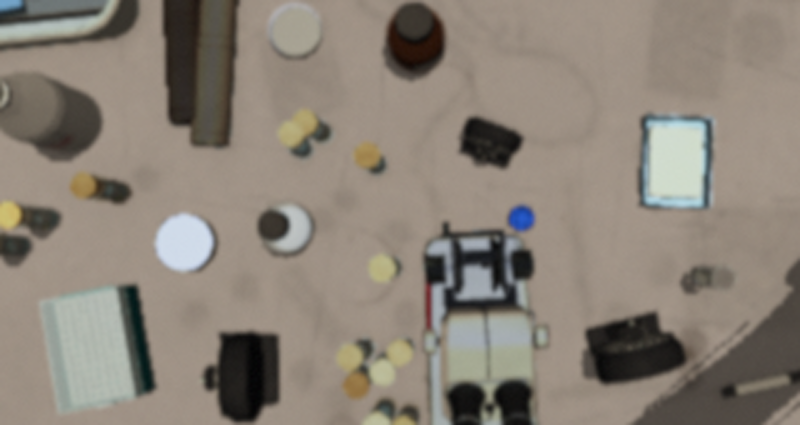

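Crop: the small timer at crop (491,142) (63 mm wide in the measurement, matching ±33) is clearly smaller than those at (248,375) and (640,345), so it's the one meant. Next, a look at the tray from the wrist.

Run:
```python
from h import *
plan([(0.43,-0.23,0.38,-184)])
```

```text
dx -30.6 dy 29.5 dz -15.3  w [-0.  0. 27.]
```

```bash
python3 -m crank '[{"dz":-6},{"dx":-5,"dy":5,"dz":-12,"wz":5},{"dx":-9,"dy":9,"dz":-15.3,"wz":10},{"dx":-13,"dy":13,"dz":-15.3,"wz":15},{"dx":-17,"dy":17,"dz":-15.3,"wz":20},{"dx":-21,"dy":21,"dz":-15.3,"wz":27},{"dx":-25,"dy":25,"dz":-15.3,"wz":27},{"dx":-29,"dy":28,"dz":-15.3,"wz":27},{"dx":-30.6,"dy":29.5,"dz":-15.3,"wz":27},{"dx":-30.6,"dy":29.5,"dz":-15.3,"wz":27}]'
python3 - <<'E'
from h import *
k=arm.calibration("wrist"); f=arm.grab_frame("wrist"); cv2.imwrite("pics/w1.png",f[:,:,::-1])
print(np.round(np.array(k["world_from_camera"]),3).tolist(),k["fx"])
for q in ("tray","open_tube","dial_timer","brown_bottle"):
    for r in arm.mark_of("wrist",q): print(q,np.round(r["centre"],3),round(r["confidence"],2))
    for r in arm.masks_of("wrist",q): print(q,round(r["confidence"],2),[np.round(v,1) for v in rect(k,r["pixels"],.024)],np.argwhere(r["pixels"]).mean(0)[::-1].round())
plan([(0.648,0.057,0.25,180)])
E
```

```text
[[-0.39, 0.891, 0.234, 0.2], [0.921, 0.378, 0.098, -0.648], [-0.001, 0.253, -0.967, 0.384], [0.0, 0.0, 0.0, 1.0]] 285.94649402726156
dx -61.9 dy 47.5 dz -2.3  w [ 0. -0. 23.]$[0]: bad value
```

View pics/w1.png

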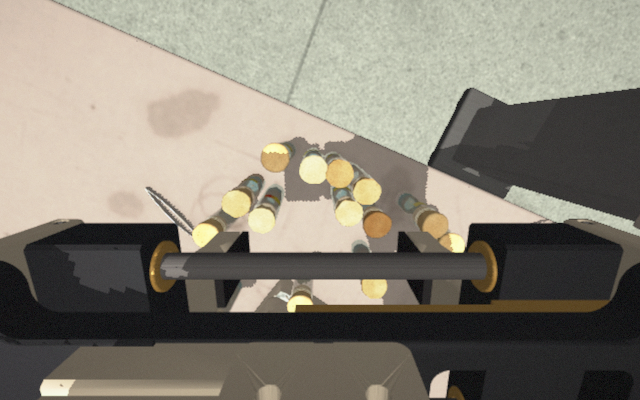

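The picture shows the start area only (the move was refused: rows evidently need all keys). The camera sees the area on tool +x, above row 230; I'll put the tray there.

```bash
python3 - <<'E'
from h import *
plan([(0.58,-0.23,0.36,-184)])
E
python3 -m crank '[{"dx":0,"dy":0,"dz":-6,"wx":0,"wy":0,"wz":0},{"dx":-4,"dy":3,"dz":-9,"wx":0,"wy":0,"wz":4},{"dx":-8,"dy":6,"dz":-11,"wx":0,"wy":0,"wz":9},{"dx":-13,"dy":9,"dz":-13,"wx":0,"wy":0,"wz":14},{"dx":-18,"dy":12,"dz":-13.4,"wx":0,"wy":0,"wz":20},{"dx":-23,"dy":15,"dz":-13.4,"wx":0,"wy":0,"wz":27},{"dx":-28,"dy":18,"dz":-13.4,"wx":0,"wy":0,"wz":27},{"dx":-33,"dy":20,"dz":-13.4,"wx":0,"wy":0,"wz":27},{"dx":-38,"dy":22,"dz":-13.4,"wx":0,"wy":0,"wz":27},{"dx":-43,"dy":24,"dz":-13.4,"wx":0,"wy":0,"wz":27}]'
python3 - <<'E'
from h import *
k=arm.calibration("wrist"); f=arm.grab_frame("wrist"); cv2.imwrite("pics/w2.png",f[:,:,::-1])
print(np.round(np.array(k["world_from_camera"]),3).tolist())
for q in ("tray","open_tube","dial_timer"):
    for r in arm.mark_of("wrist",q): print(q,np.round(r["centre"],3),round(r["confidence"],2))
    for r in arm.masks_of("wrist",q): print(q,round(r["confidence"],2),[np.round(v,1) for v in rect(k,r["pixels"],.024)],np.argwhere(r["pixels"]).mean(0)[::-1].round())
plan([(0.648,0.057,0.25,180)])
E
```

```text
dx -44.4 dy 23.7 dz -13.3  w [ 0. -0. 27.]
t: 3.0
eef_pos: [0.5667, -0.2313, 0.3609]
ee_rot: [-3.142, 0.001, 3.071]
force: [0.5, -0.7, -0.0]
width: 0.0876
gripper_force: 0.0
[[0.07, 0.965, 0.254, 0.498], [0.998, -0.068, -0.019, -0.227], [-0.001, 0.255, -0.967, 0.518], [0.0, 0.0, 0.0, 1.0]]
tray [ 0.515 -0.233  0.003] 0.78
tray [0.439 0.2   0.002] 0.7
tray 0.47 [array([535.4, -24.2]), array([80.8, 50.3]), np.float64(83.6)] [443. 142.]
open_tube [ 0.383 -0.26   0.004] 0.8
open_tube 0.58 [array([ 376.9, -264.6]), array([49.4, 29. ]), np.float64(23.3)] [293.  49.]
dial_timer [ 0.534 -0.02  -0.005] 0.74
dial_timer 0.87 [array([ 333.4, -179.4]), array([81.7, 37.5]), np.float64(85.9)] [344.  11.]
dial_timer 0.81 [array([536.6, -24. ]), array([83.6, 50.7]), np.float64(81.2)] [443. 142.]
dx -6.2 dy 29.6 dz 11.1  w [-0.   0.  -4.1]
```

View pics/w2.png

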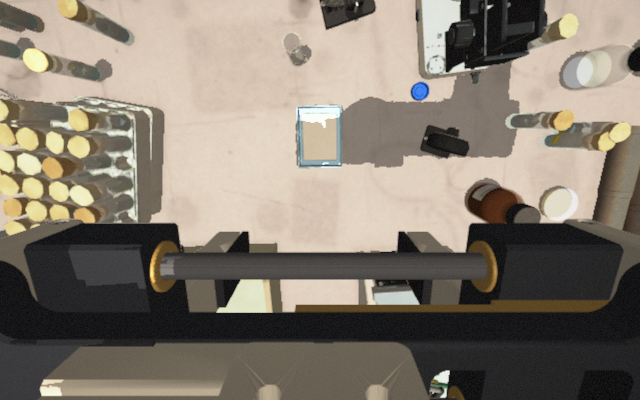

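The wrist picture shows the tray at (296–342, 104–167), tube at (293,45), small timer at (445,141), brown bottle at (500,205). I'll fit the tray by its blue colour.

```bash
python3 - <<'E'
from h import *
k=arm.calibration("wrist"); f=cv2.imread("pics/w2.png").astype(int); t=cv2.imread("pics/top0.png").astype(int)
for c,im,(u0,u1,v0,v1) in ((k,f,(285,352,95,176)),("top",t,(385,435,165,225))):
    m=np.zeros(im.shape[:2],bool); sub=im[v0:v1,u0:u1]; m[v0:v1,u0:u1]=(sub[...,0]-sub[...,2])>5
    n,l,st,ce=cv2.connectedComponentsWithStats(m.astype(np.uint8)); m=l==1+np.argmax(st[1:,4])
    for z in (0,.024): print(z,m.sum(),[np.round(v,1) for v in rect(c,m,z)])
    p=np.argwhere(m); print(p.min(0),p.max(0))
E
python3 -m crank '[{"dx":-1,"dy":5,"dz":0,"wx":0,"wy":0,"wz":-4},{"dx":-2,"dy":10,"dz":0,"wx":0,"wy":0,"wz":-4},{"dx":-3,"dy":15,"dz":0,"wx":0,"wy":0,"wz":-4},{"dx":-4,"dy":20,"dz":0,"wx":0,"wy":0,"wz":-4},{"dx":-5,"dy":25,"dz":3,"wx":0,"wy":0,"wz":-4},{"dx":-6.2,"dy":29.6,"dz":6,"wx":0,"wy":0,"wz":-4},{"dx":-6.2,"dy":29.6,"dz":11,"wx":0,"wy":0,"wz":-4},{"dx":-6.2,"dy":29.6,"dz":11,"wx":0,"wy":0,"wz":-4},{"dx":-6.2,"dy":29.6,"dz":11,"wx":0,"wy":0,"wz":-4},{"dx":-6.2,"dy":29.6,"dz":11,"wx":0,"wy":0,"wz":-4}]'
python3 - <<'E'
from h import *
k=arm.calibration("wrist"); f=arm.grab_frame("wrist"); cv2.imwrite("pics/w3.png",f[:,:,::-1])
for q in ("brown_bottle","dial_timer","dial_front"):
    for r in arm.mark_of("wrist",q): print(q,np.round(r["centre"],3),round(r["confidence"],2))
E
```

```text
0 1124 [array([ 511. , -237.8]), array([ 77.9, 107.1]), np.float64(86.8)]
0.024 1124 [array([ 510.3, -237.4]), array([ 74.2, 102.1]), np.float64(86.8)]
[105 296] [167 341]
0 470 [array([ 513.9, -236.2]), array([ 80.4, 104.4]), np.float64(87.1)]
0.024 470 [array([ 511.7, -230.3]), array([ 78.7, 102.1]), np.float64(87.1)]
[176 396] [213 425]
t: 4.6
eef_pos: [0.6494, 0.0574, 0.2535]
ee_rot: [3.141, 0.004, 3.14]
force: [0.3, 0.5, -0.5]
width: 0.0877
gripper_force: 0.0
brown_bottle [ 0.648  0.058 -0.   ] 0.61
dial_timer [ 0.535 -0.02  -0.006] 0.75
dial_timer [ 0.514 -0.019  0.042] 0.26
dial_front [ 0.514 -0.016  0.042] 0.62
```

View pics/w3.png

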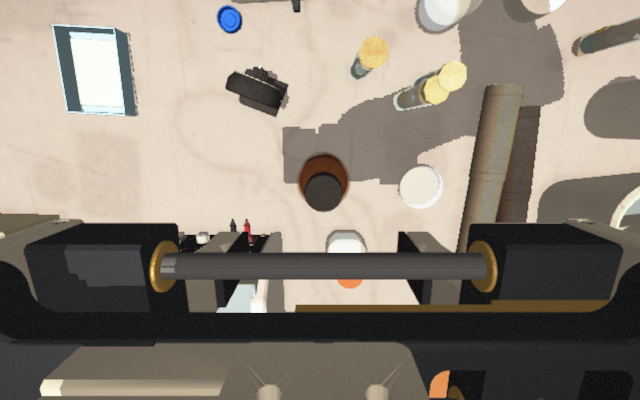

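Brown bottle at (323,185), timer at (257,90) with knob away, orange-capped bottle behind at (348,270), tray fully visible at (53–137, 24–116). Descend on the brown bottle and grip; refit the tray from this view.

```bash
python3 - <<'E'
from h import *
k=arm.calibration("wrist"); f=cv2.imread("pics/w3.png").astype(int)
im=f; u0,u1,v0,v1=40,150,15,128
m=np.zeros(im.shape[:2],bool); sub=im[v0:v1,u0:u1]; m[v0:v1,u0:u1]=(sub[...,0]-sub[...,2])>5
n,l,st,ce=cv2.connectedComponentsWithStats(m.astype(np.uint8)); m=l==1+np.argmax(st[1:,4])
for z in (0,.024): print(z,m.sum(),[np.round(v,1) for v in rect(k,m,z)])
p=np.argwhere(m)[:,::-1]; w=ray(k,p,.024)*1000
q=cv2.convexHull(p.astype(np.int32)); a=cv2.approxPolyDP(q,4,True)[:,0]; print(a.tolist(), np.round(ray(k,a,.024),3).tolist(), np.round(ray(k,a,0),3).tolist())
plan([(0.648,0.058,0.065,180)])
E
python3 -m crank '[{"dx":0,"dy":0,"dz":4,"wx":0,"wy":0,"wz":0},{"dx":0,"dy":0,"dz":8,"wx":0,"wy":0,"wz":0},{"dx":0,"dy":0,"dz":11,"wx":0,"wy":0,"wz":0},{"dx":0,"dy":0,"dz":14,"wx":0,"wy":0,"wz":0},{"dx":0,"dy":0,"dz":16,"wx":0,"wy":0,"wz":0},{"dx":0,"dy":0,"dz":17.5,"wx":0,"wy":0,"wz":0},{"dx":0,"dy":0,"dz":18.6,"wx":0,"wy":0,"wz":0},{"dx":0,"dy":0,"dz":18.6,"wx":0,"wy":0,"wz":0},{"dx":0,"dy":0,"dz":18.6,"wx":0,"wy":0,"wz":0},{"dx":0,"dy":0,"dz":18.6,"wx":0,"wy":0,"wz":0}]' 8.7 30
python3 -m crank '[{"dx":0,"dy":0,"dz":0,"wx":0,"wy":0,"wz":0},{"dx":0,"dy":0,"dz":0,"wx":0,"wy":0,"wz":0},{"dx":0,"dy":0,"dz":0,"wx":0,"wy":0,"wz":0},{"dx":0,"dy":0,"dz":0,"wx":0,"wy":0,"wz":0},{"dx":0,"dy":0,"dz":0,"wx":0,"wy":0,"wz":0},{"dx":0,"dy":0,"dz":0,"wx":0,"wy":0,"wz":0},{"dx":0,"dy":0,"dz":0,"wx":0,"wy":0,"wz":0},{"dx":0,"dy":0,"dz":0,"wx":0,"wy":0,"wz":0},{"dx":0,"dy":0,"dz":0,"wx":0,"wy":0,"wz":0},{"dx":0,"dy":0,"dz":0,"wx":0,"wy":0,"wz":0}]' 5 30
```

```text
0 3325 [array([ 507.6, -243.7]), array([ 93.9, 107.7]), np.float64(87.1)]
0.024 3325 [array([ 511.8, -226. ]), array([ 88.4, 101.4]), np.float64(87.1)]
[[134, 115], [67, 112], [52, 24], [112, 27], [126, 34]] [[0.564, -0.186], [0.56, -0.272], [0.459, -0.266], [0.463, -0.195], [0.47, -0.18]] [[0.563, -0.201], [0.559, -0.292], [0.452, -0.287], [0.455, -0.211], [0.463, -0.195]]
dx 0.1 dy -0.0 dz 18.7  w [ 0.   0.1 -0.1]
t: 6.05
eef_pos: [0.6488, 0.0583, 0.0654]
ee_rot: [3.141, 0.001, 3.141]
force: [-0.6, 0.4, 0.6]
width: 0.0871
gripper_force: 0.0
t: 7.3
eef_pos: [0.6484, 0.0581, 0.0647]
ee_rot: [-3.142, 0.0, 3.141]
force: [-0.9, -1.3, 3.3]
width: 0.0655
gripper_force: 30.0
```

```bash
python3 -m crank '[{"dx":0,"dy":0,"dz":-5,"wx":0,"wy":0,"wz":0},{"dx":0,"dy":0,"dz":-10,"wx":0,"wy":0,"wz":0},{"dx":1,"dy":-2,"dz":-13,"wx":0,"wy":0,"wz":0},{"dx":3.5,"dy":-6,"dz":-14,"wx":0,"wy":0,"wz":1},{"dx":6.5,"dy":-10.5,"dz":-14,"wx":0,"wy":0,"wz":2},{"dx":9.5,"dy":-14.5,"dz":-14,"wx":0,"wy":0,"wz":3},{"dx":12,"dy":-17.5,"dz":-14,"wx":0,"wy":0,"wz":3},{"dx":13.2,"dy":-19.1,"dz":-14,"wx":0,"wy":0,"wz":3},{"dx":13.2,"dy":-19.1,"dz":-14,"wx":0,"wy":0,"wz":3},{"dx":13.2,"dy":-19.1,"dz":-14,"wx":0,"wy":0,"wz":3}]'
python3 - <<'E'
from h import *
k=arm.calibration("wrist"); f=arm.grab_frame("wrist"); cv2.imwrite("pics/w4.png",f[:,:,::-1])
plan([(0.5164,-0.1331,0.0652,177)])
im=f[:,:,::-1].astype(int); v=im[...,0]-im[...,2]; m=(v>5)
n,l,st,ce=cv2.connectedComponentsWithStats(m.astype(np.uint8))
for i in range(1,n):
    if st[i,4]>300: print(st[i],[np.round(x,1) for x in rect(k,l==i,.024)])
for q in ("tray",):
    for r in arm.mark_of("wrist",q): print(q,np.round(r["centre"],3),round(r["confidence"],2))
E
```

```text
t: 8.55
eef_pos: [0.5166, -0.1323, 0.2042]
ee_rot: [3.141, -0.0, 3.089]
force: [1.0, -0.3, -2.1]
width: 0.0654
gripper_force: 30.0
dx 0.0 dy -0.1 dz 13.9  w [ 0. -0. -0.]
[368 114  26  25 515] [array([449.2, -63.9]), array([28.6, 26.4]), np.float64(87.0)]
[ 204  145   71   83 1862] [array([ 511.7, -232.3]), array([ 78. , 100.5]), np.float64(87.0)]
tray [ 0.511 -0.234  0.004] 0.69
```

```bash
python3 -m crank '[{"dx":0,"dy":0,"dz":3,"wx":0,"wy":0,"wz":0},{"dx":0,"dy":0,"dz":6,"wx":0,"wy":0,"wz":0},{"dx":0,"dy":0,"dz":9,"wx":0,"wy":0,"wz":0},{"dx":0,"dy":0,"dz":11.5,"wx":0,"wy":0,"wz":0},{"dx":0,"dy":-0.1,"dz":13,"wx":0,"wy":0,"wz":0},{"dx":0,"dy":-0.1,"dz":13.6,"wx":0,"wy":0,"wz":0},{"dx":0,"dy":-0.1,"dz":13.8,"wx":0,"wy":0,"wz":0},{"dx":0,"dy":-0.1,"dz":14,"wx":0,"wy":0,"wz":0},{"dx":0,"dy":-0.1,"dz":14,"wx":0,"wy":0,"wz":0},{"dx":0,"dy":-0.1,"dz":14,"wx":0,"wy":0,"wz":0}]'
python3 -m crank '[{"dx":0,"dy":0,"dz":0,"wx":0,"wy":0,"wz":0},{"dx":0,"dy":0,"dz":0,"wx":0,"wy":0,"wz":0},{"dx":0,"dy":0,"dz":0,"wx":0,"wy":0,"wz":0},{"dx":0,"dy":0,"dz":0,"wx":0,"wy":0,"wz":0},{"dx":0,"dy":0,"dz":0,"wx":0,"wy":0,"wz":0},{"dx":0,"dy":0,"dz":-1,"wx":0,"wy":0,"wz":0},{"dx":0,"dy":0,"dz":-4,"wx":0,"wy":0,"wz":0},{"dx":0,"dy":0,"dz":-9,"wx":0,"wy":0,"wz":0},{"dx":0,"dy":0,"dz":-14,"wx":0,"wy":0,"wz":0},{"dx":0,"dy":0,"dz":-20,"wx":0,"wy":0,"wz":0}]' 8.7 30
python3 - <<'E'
from h import *
plan([(0.5164,-0.1331,0.38,180),(0.46,0.0,0.38,180),(0.437,0.12,0.38,180),(0.437,0.201,0.38,180),(0.437,0.201,0.30,180)])
for c in ("top","wrist"):
  arm.grab_frame(c)
  for q in ("brown_bottle","clear_bottle"):
    for r in arm.mark_of(c,q): print(q,np.round(r["centre"],3),round(r["confidence"],2))
E
```

```text
t: 9.9
eef_pos: [0.5163, -0.1338, 0.065]
ee_rot: [3.142, 0.001, 3.089]
force: [-0.1, -0.4, -3.2]
width: 0.0657
gripper_force: 30.0
t: 11.15
eef_pos: [0.5154, -0.1338, 0.2666]
ee_rot: [3.142, -0.001, 3.089]
force: [2.6, 0.4, 0.2]
width: 0.087
gripper_force: 0.0
dx -0.1 dy 0.1 dz -11.3  w [ 0. -0. -3.]
dx 6.2 dy 13.1 dz -11.3  w [ 0. -0. -3.]
dx 9.2 dy 24.9 dz -11.3  w [ 0. -0. -3.]
dx 9.6 dy 33.0 dz -11.3  w [ 0. -0. -3.]
dx 9.6 dy 33.0 dz -3.3  w [ 0. -0. -3.]
brown_bottle [ 0.517 -0.135 -0.   ] 0.65
clear_bottle [ 0.434  0.2   -0.   ] 0.46
brown_bottle [ 0.514 -0.132 -0.002] 0.6
clear_bottle [0.443 0.2   0.003] 0.94
clear_bottle [ 0.533 -0.022 -0.007] 0.49
```

```bash
python3 -m crank '[{"dx":0,"dy":0,"dz":-5.5,"wx":0,"wy":0,"wz":0},{"dx":0,"dy":1,"dz":-11,"wx":0,"wy":0,"wz":-3},{"dx":1.5,"dy":6,"dz":-11.3,"wx":0,"wy":0,"wz":-3},{"dx":3,"dy":11,"dz":-11.3,"wx":0,"wy":0,"wz":-3},{"dx":5,"dy":16,"dz":-11.3,"wx":0,"wy":0,"wz":-3},{"dx":7,"dy":21,"dz":-11.3,"wx":0,"wy":0,"wz":-3},{"dx":8.5,"dy":26,"dz":-11.3,"wx":0,"wy":0,"wz":-3},{"dx":9.5,"dy":30.5,"dz":-9,"wx":0,"wy":0,"wz":-3},{"dx":9.5,"dy":33,"dz":-5,"wx":0,"wy":0,"wz":-3},{"dx":9.5,"dy":33,"dz":0,"wx":0,"wy":0,"wz":-3}]'
python3 - <<'E'
from h import *
k=arm.calibration("wrist"); f=arm.grab_frame("wrist"); cv2.imwrite("pics/w5.png",f[:,:,::-1])
for q in ("clear_bottle","round_tin"):
    for r in arm.mark_of("wrist",q): print(q,np.round(r["centre"],3),round(r["confidence"],2))
plan([(0.438,0.201,0.06,180)])
E
```

```text
t: 12.7
eef_pos: [0.4383, 0.2024, 0.2625]
ee_rot: [-3.141, -0.001, -3.14]
force: [0.2, 0.4, -0.0]
width: 0.0873
gripper_force: 0.0
clear_bottle [ 0.439  0.198 -0.   ] 0.73
clear_bottle [ 0.514 -0.236  0.004] 0.5
round_tin [0.421 0.31  0.003] 0.76
dx -0.2 dy 0.2 dz 20.2  w [-0.3 -0.3 -0. ]
```

View pics/w5.png

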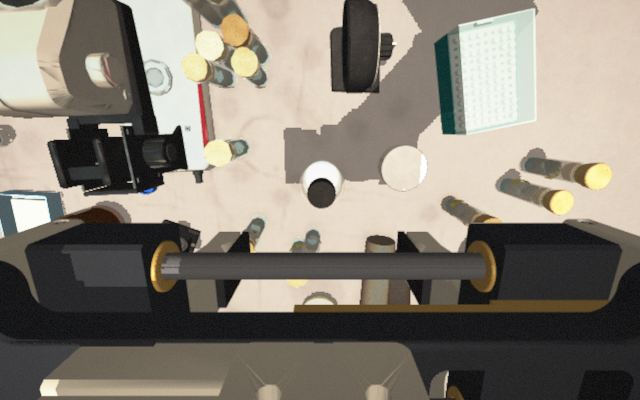

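Clear bottle at (321,183), tin at (404,167), big timer at (362,45), tip rack at (490,75). Descend on the clear bottle.

```bash
python3 -m crank '[{"dx":0,"dy":0,"dz":5,"wx":0,"wy":0,"wz":0},{"dx":0,"dy":0,"dz":9,"wx":0,"wy":0,"wz":0},{"dx":0,"dy":-0.1,"dz":12,"wx":0,"wy":0,"wz":0},{"dx":0,"dy":-0.1,"dz":15,"wx":0,"wy":0,"wz":0},{"dx":0,"dy":-0.1,"dz":17.5,"wx":0,"wy":0,"wz":0},{"dx":0,"dy":-0.1,"dz":19,"wx":0,"wy":0,"wz":0},{"dx":0,"dy":-0.1,"dz":20,"wx":0,"wy":0,"wz":0},{"dx":0,"dy":-0.1,"dz":20.1,"wx":0,"wy":0,"wz":0},{"dx":0,"dy":-0.1,"dz":20.1,"wx":0,"wy":0,"wz":0},{"dx":0,"dy":-0.1,"dz":20.1,"wx":0,"wy":0,"wz":0}]'
python3 -m crank '[{"dx":0,"dy":0,"dz":0,"wx":0,"wy":0,"wz":0},{"dx":0,"dy":0,"dz":0,"wx":0,"wy":0,"wz":0},{"dx":0,"dy":0,"dz":0,"wx":0,"wy":0,"wz":0},{"dx":0,"dy":0,"dz":0,"wx":0,"wy":0,"wz":0},{"dx":0,"dy":0,"dz":0,"wx":0,"wy":0,"wz":0},{"dx":0,"dy":0,"dz":0,"wx":0,"wy":0,"wz":0},{"dx":0,"dy":0,"dz":0,"wx":0,"wy":0,"wz":0},{"dx":0,"dy":0,"dz":0,"wx":0,"wy":0,"wz":0},{"dx":0,"dy":0,"dz":0,"wx":0,"wy":0,"wz":0},{"dx":0,"dy":0,"dz":0,"wx":0,"wy":0,"wz":0}]' 4.5 30
python3 - <<'E'
from h import *
x,y=.5058,-.3299
plan([(0.438,0.20,0.40,180),(0.50,0.10,0.40,180),(0.52,0.0,0.40,180),(0.52,-.13,0.40,180),(0.52,-.22,0.40,177),(x,y,.40,177),(x,y,.22,177)])
E
```

```text
t: 14.1
eef_pos: [0.4392, 0.2002, 0.0643]
ee_rot: [3.141, 0.001, 3.141]
force: [0.2, 0.5, -0.1]
width: 0.0869
gripper_force: 0.0
t: 15.35
eef_pos: [0.4388, 0.1998, 0.0636]
ee_rot: [3.142, 0.0, 3.141]
force: [0.9, 0.8, 0.2]
width: 0.0578
gripper_force: 30.0
dx 0.1 dy 0.0 dz -33.6  w [ 0.  0. -0.]
dx -6.1 dy -10.0 dz -33.6  w [ 0.  0. -0.]
dx -8.1 dy -20.0 dz -33.6  w [ 0.  0. -0.]
dx -8.1 dy -33.0 dz -33.6  w [ 0.  0. -0.]
dx -8.2 dy -42.0 dz -33.6  w [0. 0. 3.]
dx -6.7 dy -53.0 dz -33.6  w [0. 0. 3.]
dx -6.7 dy -53.0 dz -15.6  w [0. 0. 3.]
```

```bash
python3 -m crank '[{"dx":0,"dy":0,"dz":-4,"wx":0,"wy":0,"wz":0},{"dx":0,"dy":0,"dz":-9,"wx":0,"wy":0,"wz":0},{"dx":0,"dy":0,"dz":-14,"wx":0,"wy":0,"wz":0},{"dx":0,"dy":0,"dz":-19,"wx":0,"wy":0,"wz":0},{"dx":0,"dy":0,"dz":-24,"wx":0,"wy":0,"wz":0},{"dx":-1,"dy":-1,"dz":-29,"wx":0,"wy":0,"wz":0},{"dx":-3,"dy":-4,"dz":-32,"wx":0,"wy":0,"wz":0},{"dx":-5,"dy":-8,"dz":-33.6,"wx":0,"wy":0,"wz":0},{"dx":-7,"dy":-12.5,"dz":-33.6,"wx":0,"wy":0,"wz":0},{"dx":-8,"dy":-17,"dz":-33.6,"wx":0,"wy":0,"wz":0}]'
python3 -m crank '[{"dx":0,"dy":-5,"dz":0,"wx":0,"wy":0,"wz":0},{"dx":0,"dy":-10,"dz":0,"wx":0,"wy":0,"wz":0},{"dx":0,"dy":-15,"dz":0,"wx":0,"wy":0,"wz":1},{"dx":0,"dy":-20,"dz":0,"wx":0,"wy":0,"wz":2},{"dx":0.3,"dy":-25,"dz":0,"wx":0,"wy":0,"wz":3},{"dx":0.7,"dy":-30,"dz":3,"wx":0,"wy":0,"wz":3},{"dx":1.3,"dy":-34.5,"dz":7,"wx":0,"wy":0,"wz":3},{"dx":1.3,"dy":-36,"dz":12,"wx":0,"wy":0,"wz":3},{"dx":1.3,"dy":-36,"dz":16,"wx":0,"wy":0,"wz":3},{"dx":1.3,"dy":-36,"dz":18,"wx":0,"wy":0,"wz":3}]'
python3 - <<'E'
from h import *
plan([(.5058,-.3299,.0641,177)])
E
```

```text
t: 16.6
eef_pos: [0.5188, 0.0284, 0.3986]
ee_rot: [-3.141, -0.002, 3.141]
force: [-0.4, 0.4, -2.6]
width: 0.0578
gripper_force: 30.0
t: 17.85
eef_pos: [0.5034, -0.3299, 0.2157]
ee_rot: [3.139, -0.005, 3.087]
force: [0.8, 0.5, -1.7]
width: 0.0579
gripper_force: 30.0
dx -0.3 dy -0.0 dz 15.2  w [ 0.1 -0.3 -0.1]
```

```bash
python3 -m crank '[{"dx":0,"dy":0,"dz":4,"wx":0,"wy":0,"wz":0},{"dx":0,"dy":0,"dz":8,"wx":0,"wy":0,"wz":0},{"dx":0,"dy":0,"dz":11,"wx":0,"wy":0,"wz":0},{"dx":0,"dy":0,"dz":13.5,"wx":0,"wy":0,"wz":0},{"dx":0,"dy":0,"dz":14.8,"wx":0,"wy":0,"wz":0},{"dx":0,"dy":0,"dz":15.2,"wx":0,"wy":0,"wz":0},{"dx":0,"dy":0,"dz":15.4,"wx":0,"wy":0,"wz":0},{"dx":0,"dy":0,"dz":15.5,"wx":0,"wy":0,"wz":0},{"dx":0,"dy":0,"dz":15.5,"wx":0,"wy":0,"wz":0},{"dx":0,"dy":0,"dz":15.5,"wx":0,"wy":0,"wz":0}]'
python3 -m crank '[{"dx":0,"dy":0,"dz":0,"wx":0,"wy":0,"wz":0},{"dx":0,"dy":0,"dz":0,"wx":0,"wy":0,"wz":0},{"dx":0,"dy":0,"dz":0,"wx":0,"wy":0,"wz":0},{"dx":0,"dy":0,"dz":0,"wx":0,"wy":0,"wz":0},{"dx":0,"dy":0,"dz":0,"wx":0,"wy":0,"wz":0},{"dx":0,"dy":0,"dz":-1,"wx":0,"wy":0,"wz":0},{"dx":0,"dy":0,"dz":-5,"wx":0,"wy":0,"wz":0},{"dx":0,"dy":0,"dz":-10,"wx":0,"wy":0,"wz":0},{"dx":0,"dy":0,"dz":-16,"wx":0,"wy":0,"wz":0},{"dx":0,"dy":0,"dz":-22,"wx":0,"wy":0,"wz":0}]' 8.7 30
python3 - <<'E'
from h import *
for c in ("top","wrist"):
  arm.grab_frame(c)
  for q in ("clear_bottle","tray"):
    for r in arm.mark_of(c,q): print(q,np.round(r["centre"],3),round(r["confidence"],2))
for r in arm.masks_of("top","round_tin")[:1]: print([np.round(v,1) for v in rect("top",r["pixels"],.032)])
plan([(.421,.312,.2,180),(.421,.312,.2,-90)])
E
```

```text
t: 19.1
eef_pos: [0.5056, -0.3303, 0.065]
ee_rot: [-3.141, 0.001, 3.089]
force: [0.5, 0.4, -2.3]
width: 0.0577
gripper_force: 30.0
t: 20.35
eef_pos: [0.505, -0.3302, 0.2875]
ee_rot: [-3.141, 0.001, 3.089]
force: [1.6, -0.9, -0.3]
width: 0.0871
gripper_force: 0.0
tray [ 0.511 -0.233  0.001] 0.79
tray [ 0.536 -0.021 -0.002] 0.66
clear_bottle [ 0.505 -0.333  0.   ] 0.56
tray [ 0.514 -0.233  0.002] 0.71
[array([421.1, 310.3]), array([65.8, 60. ]), np.float64(90.0)]
dx 11.8 dy 63.7 dz 8.4  w [ 0.  -0.1 -3. ]
dx 11.8 dy 63.7 dz 8.4  w [  0.1  -0.  -93. ]
```

Run:
```python
from h import *
T=np.eye(4); T[:3,:3]=np.array(arm.calibration("wrist")["world_from_camera"])[:3,:3]
# rebuild camera pose of w5 from its TCP pose (0.4383,0.2024,0.2625), yaw 180
s=arm.get_state(); k=dict(arm.calibration("wrist")); A=np.eye(4); A[:3,:3]=R.from_euler("xyz",s["ee_rot"]).as_matrix(); A[:3,3]=s["eef_pos"]
B=np.eye(4); B[:3,:3]=R.from_euler("xyz",[np.pi,0,np.pi]).as_matrix(); B[:3,3]=[.4383,.2024,.2625]
k["world_from_camera"]=B@np.linalg.inv(A)@np.array(k["world_from_camera"])
for n,uv,z in (("rack corner near base",(443,132),0),("rack base far L",(436,40),0),("rack top near",(458,133),.06),("rack top near R",(535,128),.06),("knob",(393,45),.06),("foot",(380,93),0),("case top",(380,5),.1),("case",(362,90),.05),("tin",(404,167),.032),("vial",(490,222),.118)): print(n,np.round(ray(k,uv,z),3))
```

```text
rack corner near base [[0.375 0.372]]
rack base far L [[0.257 0.351]]
rack top near [[0.375 0.366]]
rack top near R [[0.369 0.459]]
knob [[0.278 0.281]]
foot [[0.323 0.28 ]]
case top [[0.253 0.257]]
case [[0.325 0.249]]
tin [[0.421 0.311]]
vial [[0.47  0.387]]
```

```bash
python3 -m crank '[{"dx":0,"dy":3,"dz":-5,"wx":0,"wy":0,"wz":0},{"dx":0,"dy":7,"dz":-9.3,"wx":0,"wy":0,"wz":-3},{"dx":0,"dy":12,"dz":-10.3,"wx":0,"wy":0,"wz":-12},{"dx":0,"dy":17,"dz":-10.3,"wx":0,"wy":0,"wz":-22},{"dx":0,"dy":22,"dz":-10.3,"wx":0,"wy":0,"wz":-32},{"dx":0,"dy":27,"dz":-10.3,"wx":0,"wy":0,"wz":-42},{"dx":0,"dy":32,"dz":-10.3,"wx":0,"wy":0,"wz":-52},{"dx":1,"dy":37,"dz":-10.3,"wx":0,"wy":0,"wz":-62},{"dx":3,"dy":42,"dz":-10.3,"wx":0,"wy":0,"wz":-72},{"dx":5,"dy":47,"dz":-10.3,"wx":0,"wy":0,"wz":-82}]'
python3 - <<'E'
from h import *
print(arm.get_state()["q"].round(2))
plan([(.4215,.312,.38,-90),(.4215,.312,.12,-90)])
E
```

```text
t: 21.95
eef_pos: [0.4794, 0.1431, 0.3863]
ee_rot: [3.14, -0.002, -1.758]
force: [1.3, -0.2, 0.8]
width: 0.0866
gripper_force: 0.0
[ 0.68  0.   -0.08 -0.   -1.5  -0.87]
dx -15.5 dy 8.8 dz 0.6  w [  0.1  -0.1 -10.7]
dx -15.6 dy 8.8 dz 26.6  w [  0.1  -0.1 -10.7]
```

```bash
python3 -m crank '[{"dx":-4,"dy":2,"dz":0,"wx":0,"wy":0,"wz":-6},{"dx":-8,"dy":4.5,"dz":2,"wx":0,"wy":0,"wz":-11},{"dx":-12,"dy":7,"dz":5,"wx":0,"wy":0,"wz":-11},{"dx":-15.6,"dy":8.8,"dz":9,"wx":0,"wy":0,"wz":-11},{"dx":-15.6,"dy":8.8,"dz":13,"wx":0,"wy":0,"wz":-11},{"dx":-15.6,"dy":8.8,"dz":17,"wx":0,"wy":0,"wz":-11},{"dx":-15.6,"dy":8.8,"dz":21,"wx":0,"wy":0,"wz":-11},{"dx":-15.6,"dy":8.8,"dz":24,"wx":0,"wy":0,"wz":-11},{"dx":-15.6,"dy":8.8,"dz":26,"wx":0,"wy":0,"wz":-11},{"dx":-15.6,"dy":8.8,"dz":26,"wx":0,"wy":0,"wz":-11}]'
python3 - <<'E'
from h import *
f=arm.grab_frame("scene"); 
for r in arm.mark_of("scene","round_tin"): print(np.round(r["centre"],3),r["confidence"])
cv2.imwrite("pics/s2.png",cv2.resize(f[180:380,150:420,::-1],None,fx=2.5,fy=2.5))
plan([(.4215,.312,.003,-90)])
E
```

```text
t: 23.2
eef_pos: [0.4228, 0.3102, 0.1252]
ee_rot: [3.138, -0.004, -1.572]
force: [0.5, 0.3, -0.4]
width: 0.0869
gripper_force: 0.0
[ 0.422  0.31  -0.   ] 0.76
dx -0.0 dy 0.2 dz 12.5  w [ 0.  -0.1 -0. ]
```

View pics/s2.png

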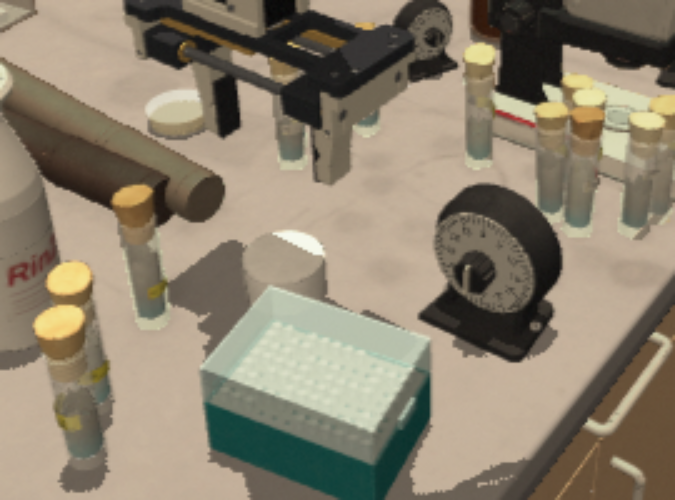

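The fingers are straddling above the tin (crop 285,270), clear of rack and vials. Descend.

```bash
python3 -m crank '[{"dx":0,"dy":0.1,"dz":4,"wx":0,"wy":0,"wz":0},{"dx":0,"dy":0.1,"dz":7,"wx":0,"wy":0,"wz":0},{"dx":0,"dy":0.1,"dz":9,"wx":0,"wy":0,"wz":0},{"dx":0,"dy":0.1,"dz":10.5,"wx":0,"wy":0,"wz":0},{"dx":0,"dy":0.1,"dz":11.3,"wx":0,"wy":0,"wz":0},{"dx":0,"dy":0.1,"dz":11.5,"wx":0,"wy":0,"wz":0},{"dx":0,"dy":0.1,"dz":11.5,"wx":0,"wy":0,"wz":0},{"dx":0,"dy":0.1,"dz":11.5,"wx":0,"wy":0,"wz":0},{"dx":0,"dy":0.1,"dz":11.5,"wx":0,"wy":0,"wz":0},{"dx":0,"dy":0.1,"dz":11.5,"wx":0,"wy":0,"wz":0}]'
```

```text
t: 24.55
eef_pos: [0.4229, 0.3118, 0.0128]
ee_rot: [-3.141, 0.0, -1.571]
force: [0.9, -0.5, 0.3]
width: 0.0869
gripper_force: 0.0
```

```bash
python3 -m crank '[{"dx":0,"dy":0,"dz":0.5,"wx":0,"wy":0,"wz":0},{"dx":0,"dy":0,"dz":0.9,"wx":0,"wy":0,"wz":0},{"dx":0,"dy":0,"dz":0.9,"wx":0,"wy":0,"wz":0},{"dx":0,"dy":0,"dz":0.9,"wx":0,"wy":0,"wz":0},{"dx":0,"dy":0,"dz":0.9,"wx":0,"wy":0,"wz":0},{"dx":0,"dy":0,"dz":0.9,"wx":0,"wy":0,"wz":0},{"dx":0,"dy":0,"dz":0.9,"wx":0,"wy":0,"wz":0},{"dx":0,"dy":0,"dz":0.9,"wx":0,"wy":0,"wz":0},{"dx":0,"dy":0,"dz":0.9,"wx":0,"wy":0,"wz":0},{"dx":0,"dy":0,"dz":0.9,"wx":0,"wy":0,"wz":0}]' 4.5 15
python3 -m crank '[{"dx":0,"dy":0,"dz":0,"wx":0,"wy":0,"wz":0},{"dx":0,"dy":0,"dz":0,"wx":0,"wy":0,"wz":0},{"dx":0,"dy":0,"dz":-3,"wx":0,"wy":0,"wz":0},{"dx":0,"dy":0,"dz":-7,"wx":0,"wy":0,"wz":0},{"dx":0,"dy":0,"dz":-12,"wx":0,"wy":0,"wz":0},{"dx":0,"dy":0,"dz":-17,"wx":0,"wy":0,"wz":0},{"dx":0,"dy":0,"dz":-22,"wx":0,"wy":0,"wz":0},{"dx":0,"dy":0,"dz":-28,"wx":0,"wy":0,"wz":0},{"dx":0,"dy":0,"dz":-33,"wx":0,"wy":0,"wz":0},{"dx":0,"dy":0,"dz":-36,"wx":0,"wy":0,"wz":0}]'
python3 - <<'E'
from h import *
x,y=.6228,-.2396
plan([(.50,.2,.37,-100),(.53,0,.37,-150),(.58,-.13,.37,177),(x,y,.37,177)])
E
```

```text
t: 25.8
eef_pos: [0.4228, 0.3117, 0.0036]
ee_rot: [3.142, 0.0, -1.571]
force: [-0.4, -0.1, -0.9]
width: 0.0599
gripper_force: 15.0
t: 27.05
eef_pos: [0.4231, 0.3118, 0.3666]
ee_rot: [-3.139, 0.003, -1.571]
force: [0.0, 0.2, -0.9]
width: 0.0596
gripper_force: 15.0
dx 11.2 dy -7.7 dz -0.4  w [-0.1  0.2 10. ]
dx 31.2 dy -10.7 dz -0.4  w [-0.   0.2 60. ]
dx 44.2 dy -15.7 dz -0.4  w [ 0.   0.2 93. ]
dx 55.1 dy -20.0 dz -0.5  w [ 0.   0.2 93. ]
```

```bash
python3 -m crank '[{"dx":4,"dy":-3,"dz":0,"wx":0,"wy":0,"wz":4},{"dx":9,"dy":-6,"dz":0,"wx":0,"wy":0,"wz":12},{"dx":14,"dy":-8.5,"dz":0,"wx":0,"wy":0,"wz":22},{"dx":19,"dy":-9.5,"dz":0,"wx":0,"wy":0,"wz":32},{"dx":24,"dy":-10.5,"dz":0,"wx":0,"wy":0,"wz":42},{"dx":29,"dy":-11,"dz":0,"wx":0,"wy":0,"wz":52},{"dx":34,"dy":-12,"dz":0,"wx":0,"wy":0,"wz":62},{"dx":39,"dy":-13.5,"dz":0,"wx":0,"wy":0,"wz":72},{"dx":44,"dy":-15.5,"dz":0,"wx":0,"wy":0,"wz":82},{"dx":49,"dy":-18,"dz":0,"wx":0,"wy":0,"wz":91}]'
python3 - <<'E'
from h import *
plan([(.6228,-.2396,.2,177)])
E
```

```text
t: 28.3
eef_pos: [0.6027, -0.1801, 0.3638]
ee_rot: [3.141, 0.0, 3.118]
force: [1.0, 1.6, -0.2]
width: 0.0599
gripper_force: 15.0
dx -2.1 dy -5.9 dz 16.4  w [0.  0.  1.7]
```

```bash
python3 -m crank '[{"dx":-1,"dy":-3,"dz":2,"wx":0,"wy":0,"wz":2},{"dx":-2.1,"dy":-6,"dz":5,"wx":0,"wy":0,"wz":2},{"dx":-2.1,"dy":-6,"dz":10,"wx":0,"wy":0,"wz":2},{"dx":-2.1,"dy":-6,"dz":15,"wx":0,"wy":0,"wz":2},{"dx":-2.1,"dy":-6,"dz":20,"wx":0,"wy":0,"wz":2},{"dx":-2.1,"dy":-6,"dz":25,"wx":0,"wy":0,"wz":2},{"dx":-2.1,"dy":-6,"dz":29,"wx":0,"wy":0,"wz":2},{"dx":-2.1,"dy":-6,"dz":31,"wx":0,"wy":0,"wz":2},{"dx":-2.1,"dy":-6,"dz":31,"wx":0,"wy":0,"wz":2},{"dx":-2.1,"dy":-6,"dz":31,"wx":0,"wy":0,"wz":2}]'
python3 - <<'E'
from h import *
plan([(.6228,-.2396,.004,177)])
E
```

```text
t: 29.55
eef_pos: [0.6231, -0.2389, 0.0546]
ee_rot: [-3.141, 0.001, 3.089]
force: [-0.7, -0.4, -0.3]
width: 0.0599
gripper_force: 15.0
dx 0.0 dy -0.1 dz 5.1  w [-0.   0.1 -0. ]
```

```bash
python3 -m crank '[{"dx":0,"dy":-0.05,"dz":2,"wx":0,"wy":0,"wz":0},{"dx":0,"dy":-0.05,"dz":3.5,"wx":0,"wy":0,"wz":0},{"dx":0,"dy":-0.05,"dz":4.3,"wx":0,"wy":0,"wz":0},{"dx":0,"dy":-0.05,"dz":4.7,"wx":0,"wy":0,"wz":0},{"dx":0,"dy":-0.05,"dz":4.9,"wx":0,"wy":0,"wz":0},{"dx":0,"dy":-0.05,"dz":5.05,"wx":0,"wy":0,"wz":0},{"dx":0,"dy":-0.05,"dz":5.05,"wx":0,"wy":0,"wz":0},{"dx":0,"dy":-0.05,"dz":5.05,"wx":0,"wy":0,"wz":0},{"dx":0,"dy":-0.05,"dz":5.05,"wx":0,"wy":0,"wz":0},{"dx":0,"dy":-0.05,"dz":5.05,"wx":0,"wy":0,"wz":0}]'
python3 -m crank '[{"dx":0,"dy":0,"dz":0,"wx":0,"wy":0,"wz":0},{"dx":0,"dy":0,"dz":0,"wx":0,"wy":0,"wz":0},{"dx":0,"dy":0,"dz":0,"wx":0,"wy":0,"wz":0},{"dx":0,"dy":0,"dz":0,"wx":0,"wy":0,"wz":0},{"dx":0,"dy":0,"dz":0,"wx":0,"wy":0,"wz":0},{"dx":0,"dy":0,"dz":-1,"wx":0,"wy":0,"wz":0},{"dx":0,"dy":0,"dz":-5,"wx":0,"wy":0,"wz":0},{"dx":0,"dy":0,"dz":-10,"wx":0,"wy":0,"wz":0},{"dx":0,"dy":0,"dz":-16,"wx":0,"wy":0,"wz":0},{"dx":0,"dy":0,"dz":-22,"wx":0,"wy":0,"wz":0}]' 8.7 30
python3 - <<'E'
from h import *
k=arm.calibration("wrist")
for c in ("top","wrist"):
  arm.grab_frame(c)
  for q in ("round_tin","dial_timer","dial_front","open_tube"):
    for r in arm.mark_of(c,q): print(c,q,np.round(r["centre"],3),round(r["confidence"],2))
plan([(.62,-.02,.26,180)])
E
```

```text
t: 30.8
eef_pos: [0.6225, -0.2393, 0.0032]
ee_rot: [-3.142, 0.0, 3.089]
force: [-0.5, 0.4, 0.3]
width: 0.0598
gripper_force: 15.0
t: 32.05
eef_pos: [0.6221, -0.2393, 0.226]
ee_rot: [-3.141, 0.001, 3.089]
force: [1.9, -0.3, -0.8]
width: 0.0872
gripper_force: 0.0
top dial_timer [ 0.278  0.247 -0.001] 0.77
top dial_timer [ 0.537 -0.02  -0.002] 0.39
top dial_front [0.275 0.277 0.06 ] 0.79
top dial_front [ 0.513 -0.02   0.039] 0.55
top dial_front [ 0.534 -0.021 -0.006] 0.23
wrist round_tin [ 0.625 -0.242  0.   ] 0.65
wrist dial_timer [ 0.535 -0.022 -0.003] 0.71
wrist dial_front [ 0.516 -0.018  0.04 ] 0.88
dx 1.4 dy 21.9 dz -3.8  w [ 0.  -0.1 -3. ]
```

```bash
python3 -m crank '[{"dx":0,"dy":5,"dz":-1,"wx":0,"wy":0,"wz":-3},{"dx":1,"dy":10,"dz":-1,"wx":0,"wy":0,"wz":-3},{"dx":1.4,"dy":15,"dz":-1,"wx":0,"wy":0,"wz":-3},{"dx":1.4,"dy":20,"dz":-1,"wx":0,"wy":0,"wz":-3},{"dx":1.4,"dy":21.9,"dz":-1,"wx":0,"wy":0,"wz":-3},{"dx":1.4,"dy":21.9,"dz":-1,"wx":0,"wy":0,"wz":-3},{"dx":1.4,"dy":21.9,"dz":-1,"wx":0,"wy":0,"wz":-3},{"dx":1.4,"dy":21.9,"dz":-1,"wx":0,"wy":0,"wz":-3},{"dx":1.4,"dy":21.9,"dz":-1,"wx":0,"wy":0,"wz":-3},{"dx":1.4,"dy":21.9,"dz":-1,"wx":0,"wy":0,"wz":-3}]'
python3 - <<'E'
from h import *
k=arm.calibration("wrist"); f=arm.grab_frame("wrist"); cv2.imwrite("pics/w6.png",f[:,:,::-1])
for q in ("dial_timer","dial_front"):
    for r in arm.mark_of("wrist",q): print(q,np.round(r["centre"],3),round(r["confidence"],2))
for r in arm.masks_of("wrist","dial_timer")[:1]:
    m=r["pixels"]; cv2.imwrite("pics/m6.png",m*255); print([np.round(v,1) for v in rect(k,m,.05)],np.argwhere(m).min(0),np.argwhere(m).max(0))
import json; json.dump({a:np.array(b).tolist() for a,b in k.items()},open("k6.json","w"))
E
```

```text
t: 33.8
eef_pos: [0.62, -0.0204, 0.2331]
ee_rot: [-3.142, 0.0, 3.14]
force: [-0.4, 0.1, -0.4]
width: 0.0871
gripper_force: 0.0
dial_timer [ 0.535 -0.021 -0.004] 0.94
dial_front [ 0.517 -0.017  0.042] 0.83
dial_front [ 0.515 -0.135 -0.001] 0.56
[array([534.5, -25.4]), array([65.3, 47.1]), np.float64(68.2)] [ 92 289] [140 346][ WARN:0@0.932] global loadsave.cpp:1063 imwrite_ Unsupported depth image for selected encoder is fallbacked to CV_8U.
```

View pics/w6.png

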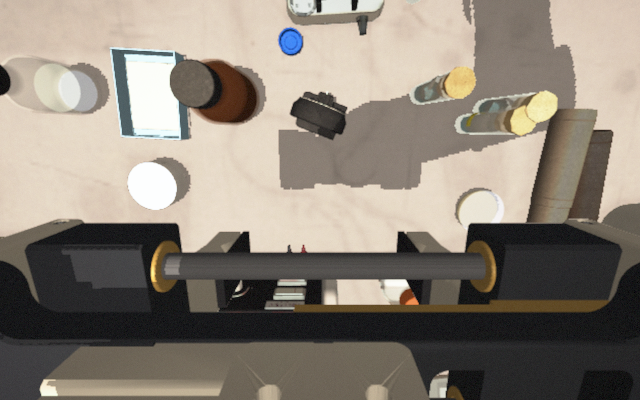

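Timer at (319,115), yaw about -21°; tin at (153,186) behind the tray, brown bottle at (215,90). I'll grip the case across its diameter (closing along the timer's y), so the gripper body clears the brown cap later.

```bash
python3 -m crank '[{"dx":4,"dy":0,"dz":0,"wx":0,"wy":0,"wz":8},{"dx":8.1,"dy":-0.2,"dz":1,"wx":0,"wy":0,"wz":16},{"dx":8.1,"dy":-0.2,"dz":4,"wx":0,"wy":0,"wz":21},{"dx":8.1,"dy":-0.2,"dz":8,"wx":0,"wy":0,"wz":21},{"dx":8.1,"dy":-0.2,"dz":11,"wx":0,"wy":0,"wz":21},{"dx":8.1,"dy":-0.2,"dz":12,"wx":0,"wy":0,"wz":21},{"dx":8.1,"dy":-0.2,"dz":12,"wx":0,"wy":0,"wz":21},{"dx":8.1,"dy":-0.2,"dz":12,"wx":0,"wy":0,"wz":21},{"dx":8.1,"dy":-0.2,"dz":12,"wx":0,"wy":0,"wz":21},{"dx":8.1,"dy":-0.2,"dz":12,"wx":0,"wy":0,"wz":21}]'
python3 - <<'E'
from h import *
k=arm.calibration("wrist"); f=arm.grab_frame("wrist"); cv2.imwrite("pics/w7.png",cv2.resize(f[150:320,200:440,::-1],None,fx=3,fy=3))
for c in ("wrist","scene"):
  if c=="scene": arm.grab_frame(c)
  for q in ("dial_timer","dial_front"):
    for r in arm.mark_of(c,q): print(c,q,np.round(r["centre"],3),round(r["confidence"],2))
plan([(0.5387,-0.0222,0.0245,159)])
E
```

```text
t: 35.25
eef_pos: [0.5394, -0.0217, 0.1138]
ee_rot: [3.141, 0.001, 2.774]
force: [0.3, -0.3, -0.2]
width: 0.0869
gripper_force: 0.0
wrist dial_timer [ 0.533 -0.02  -0.007] 0.76
wrist dial_timer [ 0.306 -0.179 -0.002] 0.67
wrist dial_front [ 0.514 -0.017  0.043] 0.83
wrist dial_front [ 0.337 -0.172  0.061] 0.68
scene dial_timer [ 0.277  0.249 -0.004] 0.96
scene dial_timer [ 0.535 -0.028 -0.004] 0.92
scene dial_timer [ 0.308 -0.176 -0.003] 0.65
scene dial_front [0.284 0.281 0.058] 0.84
scene dial_front [ 0.518 -0.017  0.04 ] 0.75
dx 0.0 dy -0.1 dz 8.9  w [ 0.  0. -0.]
```

View pics/w7.png

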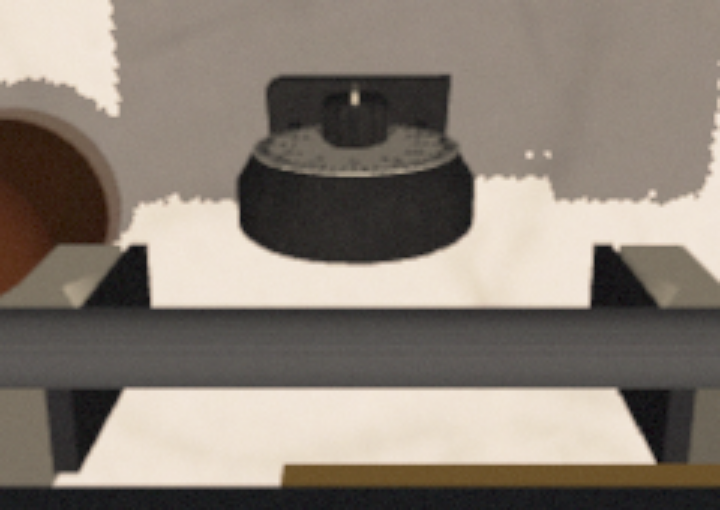

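Crop: timer is squared up and centred between the fingers (355,170). But the brown bottle now stands at (40,190): the gripper body's -y end would hit its cap when low. I'll tilt the tool 18° about its x so that end is raised (the case is round, so a tilted diameter grips as well).

```bash
python3 -m crank '[{"dx":0,"dy":1,"dz":0,"wx":8,"wy":0,"wz":0},{"dx":0,"dy":2.1,"dz":0,"wx":16,"wy":0,"wz":0},{"dx":0,"dy":2.1,"dz":0.3,"wx":18,"wy":0,"wz":0},{"dx":0,"dy":2.1,"dz":0.3,"wx":18,"wy":0,"wz":0},{"dx":0,"dy":2.1,"dz":0.3,"wx":18,"wy":0,"wz":0},{"dx":0,"dy":2.1,"dz":0.3,"wx":18,"wy":0,"wz":0},{"dx":0,"dy":2.1,"dz":0.3,"wx":18,"wy":0,"wz":0},{"dx":0,"dy":2.1,"dz":0.3,"wx":18,"wy":0,"wz":0},{"dx":0,"dy":2.1,"dz":0.3,"wx":18,"wy":0,"wz":0},{"dx":0,"dy":2.1,"dz":0.3,"wx":18,"wy":0,"wz":0}]' 8.4 20
python3 - <<'E'
from h import *
s=arm.get_state(); r=R.from_euler("xyz",s["ee_rot"]); print(r.as_matrix().round(3).tolist())
print("rows cm", (r.inv().apply(np.array([.5366,-.0276,.0251])-s["eef_pos"])*100).round(2))
E
```

```text
t: 36.8
eef_pos: [0.5466, -0.0022, 0.1101]
ee_rot: [-2.828, 0.0, 2.774]
force: [0.1, 0.6, 0.1]
width: 0.0838
gripper_force: 0.0
[[-0.933, 0.341, -0.111], [0.359, 0.888, -0.288], [-0.0, -0.309, -0.951]]
rows cm [0.02 0.03 8.93]
```

```bash
python3 -m crank '[{"dx":0,"dy":0,"dz":3,"wx":0,"wy":0,"wz":0},{"dx":0,"dy":0,"dz":5,"wx":0,"wy":0,"wz":0},{"dx":0,"dy":0,"dz":7,"wx":0,"wy":0,"wz":0},{"dx":0,"dy":0,"dz":8.3,"wx":0,"wy":0,"wz":0},{"dx":0,"dy":0,"dz":8.8,"wx":0,"wy":0,"wz":0},{"dx":0,"dy":0,"dz":8.8,"wx":0,"wy":0,"wz":0},{"dx":0,"dy":0,"dz":8.8,"wx":0,"wy":0,"wz":0},{"dx":0,"dy":0,"dz":8.8,"wx":0,"wy":0,"wz":0},{"dx":0,"dy":0,"dz":8.8,"wx":0,"wy":0,"wz":0},{"dx":0,"dy":0,"dz":8.8,"wx":0,"wy":0,"wz":0}]'
python3 -m crank '[{"dx":0,"dy":0,"dz":0,"wx":0,"wy":0,"wz":0},{"dx":0,"dy":0,"dz":0,"wx":0,"wy":0,"wz":0},{"dx":0,"dy":0,"dz":0,"wx":0,"wy":0,"wz":0},{"dx":0,"dy":0,"dz":0,"wx":0,"wy":0,"wz":0},{"dx":0,"dy":0,"dz":0,"wx":0,"wy":0,"wz":0},{"dx":0,"dy":0,"dz":0,"wx":0,"wy":0,"wz":0},{"dx":0,"dy":0,"dz":0,"wx":0,"wy":0,"wz":0},{"dx":0,"dy":0,"dz":0,"wx":0,"wy":0,"wz":0},{"dx":0,"dy":0,"dz":0,"wx":0,"wy":0,"wz":0},{"dx":0,"dy":0,"dz":0,"wx":0,"wy":0,"wz":0}]' 5 20
python3 - <<'E'
from h import *
f=arm.grab_frame("wrist"); cv2.imwrite("pics/w8.png",cv2.resize(f[130:320,180:460,::-1],None,fx=2.8,fy=2.8))
E
```

```text
t: 38.05
eef_pos: [0.5369, -0.0275, 0.0265]
ee_rot: [-2.828, 0.0, 2.775]
force: [0.8, -0.8, -0.8]
width: 0.0837
gripper_force: 0.0
t: 39.3
eef_pos: [0.5364, -0.0284, 0.0269]
ee_rot: [-2.826, -0.0, 2.774]
force: [-0.4, -2.3, 5.7]
width: 0.063
gripper_force: 20.0
```

View pics/w8.png

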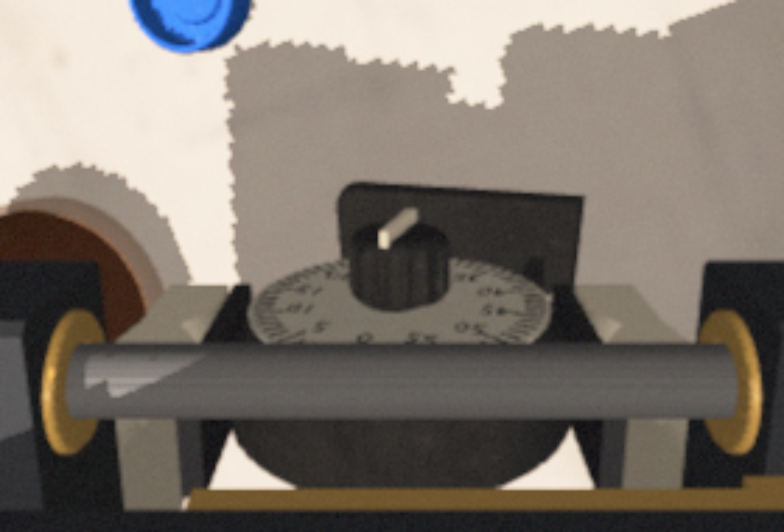

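Timer firmly held at its rim: dial centre at crop (400,300), knob toward the robot side. Lift along the tool axis, and compute the transfer.

```bash
python3 -m crank '[{"dx":0,"dy":0,"dz":-2,"wx":0,"wy":0,"wz":0},{"dx":0,"dy":0,"dz":-5,"wx":0,"wy":0,"wz":0},{"dx":0,"dy":0,"dz":-8,"wx":0,"wy":0,"wz":0},{"dx":0,"dy":0,"dz":-11,"wx":0,"wy":0,"wz":0},{"dx":0,"dy":0,"dz":-14,"wx":0,"wy":0,"wz":0},{"dx":0,"dy":0,"dz":-14,"wx":0,"wy":0,"wz":0},{"dx":0,"dy":0,"dz":-14,"wx":0,"wy":0,"wz":0},{"dx":0,"dy":0,"dz":-14,"wx":0,"wy":0,"wz":0},{"dx":0,"dy":0,"dz":-14,"wx":0,"wy":0,"wz":0},{"dx":0,"dy":0,"dz":-14,"wx":0,"wy":0,"wz":0}]'
cat >> h.py <<'E'
def tilt(p,roll,yaw):
    s=arm.get_state(); r=R.from_euler("xyz",s["ee_rot"])
    print("cm",(r.inv().apply(np.array(p)-s["eef_pos"])*100).round(2),"w",(r.inv()*R.from_euler("xyz",[roll,0,yaw],degrees=True)).as_rotvec(degrees=True).round(1))
E
python3 - <<'E'
from h import *
print(arm.get_state()["force"])
f=arm.grab_frame("wrist"); cv2.imwrite("pics/w9.png",cv2.resize(f[130:320,180:460,::-1],None,fx=2.8,fy=2.8))
tilt((.6090,-.1068,.141),198,176.9)
tilt((.6090,-.1068,.17),198,176.9)
E
```

```text
t: 40.6
eef_pos: [0.5522, 0.0126, 0.1591]
ee_rot: [-2.827, -0.001, 2.774]
force: [1.1, -0.6, -3.0]
width: 0.0626
gripper_force: 20.0
[ 1.13646945 -0.59239941 -2.98317327]
cm [-9.59 -8.1   4.55] w [ -0.   -5.6 -17.1]
cm [-9.59 -9.    1.79] w [ -0.   -5.6 -17.1]
```

```bash
python3 -m crank '[{"dx":-2,"dy":-2,"dz":0,"wx":0,"wy":-1,"wz":-3},{"dx":-4,"dy":-4,"dz":1,"wx":0,"wy":-2,"wz":-7},{"dx":-6,"dy":-5.5,"dz":2,"wx":0,"wy":-3.6,"wz":-11},{"dx":-8,"dy":-7,"dz":3,"wx":0,"wy":-4.9,"wz":-15},{"dx":-9.6,"dy":-8.1,"dz":4,"wx":0,"wy":-5.6,"wz":-17.1},{"dx":-9.6,"dy":-8.1,"dz":4.5,"wx":0,"wy":-5.6,"wz":-17.1},{"dx":-9.6,"dy":-8.1,"dz":4.5,"wx":0,"wy":-5.6,"wz":-17.1},{"dx":-9.6,"dy":-8.1,"dz":4.5,"wx":0,"wy":-5.6,"wz":-17.1},{"dx":-9.6,"dy":-8.1,"dz":4.5,"wx":0,"wy":-5.6,"wz":-17.1},{"dx":-9.6,"dy":-8.1,"dz":4.5,"wx":0,"wy":-5.6,"wz":-17.1}]'
python3 - <<'E'
from h import *
f=arm.grab_frame("wrist"); cv2.imwrite("pics/w10.png",f[:,:,::-1])
for c in ("wrist","top","scene"):
  if c!="wrist": f=arm.grab_frame(c)
  for q in ("dial_timer","dial_front","brown_bottle"):
    for r in arm.mark_of(c,q): print(c,q,np.round(r["centre"],3),round(r["confidence"],2))
cv2.imwrite("pics/s3.png",cv2.resize(f[130:260,230:430,::-1],None,fx=4,fy=4))
tilt((.6070,-.1438,.0274),198,176.9)
E
```

```text
t: 41.9
eef_pos: [0.6094, -0.1061, 0.142]
ee_rot: [-2.827, 0.001, 3.089]
force: [-0.7, -0.6, -1.8]
width: 0.0631
gripper_force: 20.0
wrist dial_timer [ 0.605 -0.1    0.114] 0.84
wrist dial_timer [ 0.581 -0.104  0.153] 0.29
wrist dial_front [ 0.584 -0.1    0.161] 0.75
wrist brown_bottle [ 0.518 -0.132 -0.004] 0.62
wrist brown_bottle [ 0.515 -0.234  0.007] 0.59
top dial_timer [ 0.305 -0.172 -0.006] 0.89
top dial_timer [ 0.609 -0.099  0.112] 0.54
top dial_front [ 0.333 -0.164  0.056] 0.79
top dial_front [ 0.581 -0.104  0.151] 0.51
top brown_bottle [ 0.521 -0.136  0.   ] 0.57
top brown_bottle [ 0.503 -0.329  0.002] 0.47
scene dial_timer [ 0.279  0.249 -0.001] 0.87
scene dial_timer [ 0.609 -0.102  0.11 ] 0.82
scene dial_timer [ 0.31  -0.172 -0.001] 0.61
scene dial_front [0.282 0.279 0.059] 0.78
scene dial_front [ 0.583 -0.101  0.154] 0.71
scene brown_bottle [ 0.514 -0.13   0.004] 0.58
cm [ 4.000e-02 -1.000e-02  1.203e+01] w [-0.   0.1  0. ]
```

View pics/w10.png

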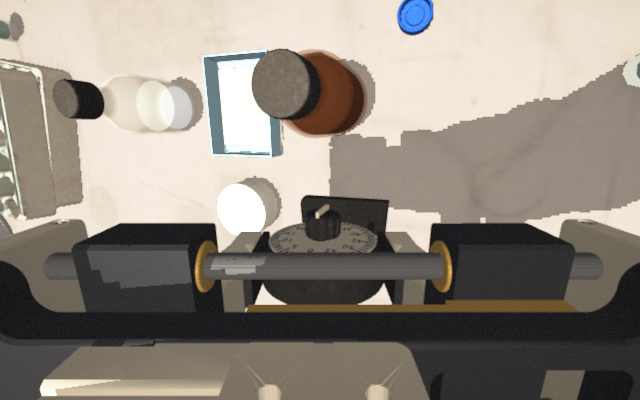

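Timer held squared up; the knob at (320,222) faces the brown bottle (310,90); tin at (247,208). Lower along the tool axis, release, retreat.

```bash
python3 -m crank '[{"dx":0,"dy":0,"dz":3,"wx":0,"wy":0,"wz":0},{"dx":0,"dy":0,"dz":6,"wx":0,"wy":0,"wz":0},{"dx":0,"dy":0,"dz":8.5,"wx":0,"wy":0,"wz":0},{"dx":0,"dy":0,"dz":10.5,"wx":0,"wy":0,"wz":0},{"dx":0,"dy":0,"dz":11.3,"wx":0,"wy":0,"wz":0},{"dx":0,"dy":0,"dz":11.7,"wx":0,"wy":0,"wz":0},{"dx":0,"dy":0,"dz":11.9,"wx":0,"wy":0,"wz":0},{"dx":0,"dy":0,"dz":12,"wx":0,"wy":0,"wz":0},{"dx":0,"dy":0,"dz":12,"wx":0,"wy":0,"wz":0},{"dx":0,"dy":0,"dz":12,"wx":0,"wy":0,"wz":0}]'
```

```text
t: 43.75
eef_pos: [0.6076, -0.1434, 0.0279]
ee_rot: [-2.827, 0.001, 3.089]
force: [-1.0, 0.6, -2.4]
width: 0.0626
gripper_force: 20.0
```

```bash
python3 -m crank '[{"dx":0,"dy":0,"dz":0.05,"wx":0,"wy":0,"wz":0},{"dx":0,"dy":0,"dz":0.1,"wx":0,"wy":0,"wz":0},{"dx":0,"dy":0,"dz":0.15,"wx":0,"wy":0,"wz":0},{"dx":0,"dy":0,"dz":0.15,"wx":0,"wy":0,"wz":0},{"dx":0,"dy":0,"dz":0.15,"wx":0,"wy":0,"wz":0},{"dx":0,"dy":0,"dz":0.15,"wx":0,"wy":0,"wz":0},{"dx":0,"dy":0,"dz":0.15,"wx":0,"wy":0,"wz":0},{"dx":0,"dy":0,"dz":0.15,"wx":0,"wy":0,"wz":0},{"dx":0,"dy":0,"dz":0.15,"wx":0,"wy":0,"wz":0},{"dx":0,"dy":0,"dz":0.15,"wx":0,"wy":0,"wz":0}]'
```

```text
t: 45.0
eef_pos: [0.6079, -0.1438, 0.027]
ee_rot: [-2.827, 0.002, 3.089]
force: [-2.7, 3.3, 5.0]
width: 0.0632
gripper_force: 20.0
```

Contact (upward force 5 N). Release and retreat.

```bash
python3 -m crank '[{"dx":0,"dy":0,"dz":0,"wx":0,"wy":0,"wz":0},{"dx":0,"dy":0,"dz":0,"wx":0,"wy":0,"wz":0},{"dx":0,"dy":0,"dz":0,"wx":0,"wy":0,"wz":0},{"dx":0,"dy":0,"dz":0,"wx":0,"wy":0,"wz":0},{"dx":0,"dy":0,"dz":-0.5,"wx":0,"wy":0,"wz":0},{"dx":0,"dy":0,"dz":-3,"wx":0,"wy":0,"wz":0},{"dx":0,"dy":0,"dz":-7,"wx":0,"wy":0,"wz":0},{"dx":0,"dy":0,"dz":-12,"wx":0,"wy":0,"wz":0},{"dx":0,"dy":0,"dz":-17,"wx":0,"wy":0,"wz":0},{"dx":0,"dy":0,"dz":-22,"wx":0,"wy":0,"wz":0}]' 8.2 20
python3 - <<'E'
from h import *
k=arm.calibration("wrist"); f=arm.grab_frame("wrist"); cv2.imwrite("pics/w11.png",f[:,:,::-1])
for c in ("wrist","top","scene"):
  if c!="wrist": f=arm.grab_frame(c)
  for q in ("dial_timer","dial_front","petri_dish","round_tin"):
    for r in arm.mark_of(c,q): print(c,q,np.round(r["centre"],3),round(r["confidence"],2))
for r in arm.masks_of("wrist","dial_timer")[:1]: print([np.round(v,1) for v in rect(k,r["pixels"],.05)])
tilt((.664,.193,.26),180,180)
E
```

```text
t: 46.25
eef_pos: [0.6106, -0.0754, 0.2374]
ee_rot: [-2.828, 0.001, 3.089]
force: [-0.0, 0.2, -0.4]
width: 0.082
gripper_force: 0.0
wrist dial_timer [ 0.605 -0.137 -0.003] 0.86
wrist dial_front [ 0.583 -0.138  0.041] 0.8
wrist petri_dish [0.664 0.197 0.001] 0.59
wrist round_tin [ 0.622 -0.242  0.001] 0.92
top dial_timer [ 0.307 -0.174 -0.005] 0.88
top dial_timer [ 0.603 -0.138 -0.006] 0.55
top dial_front [ 0.334 -0.171  0.056] 0.97
top dial_front [ 0.583 -0.14   0.039] 0.56
top petri_dish [ 0.663  0.193 -0.   ] 0.41
top round_tin [ 0.621 -0.237  0.003] 0.89
top round_tin [ 0.512 -0.235 -0.002] 0.35
scene dial_timer [ 0.607 -0.137 -0.003] 0.82
scene dial_timer [ 0.277  0.25  -0.003] 0.62
scene dial_timer [ 0.307 -0.174 -0.002] 0.59
scene dial_front [0.281 0.282 0.06 ] 0.89
scene dial_front [ 0.585 -0.138  0.041] 0.63
scene petri_dish [ 0.663  0.194 -0.005] 0.92
scene petri_dish [ 0.585 -0.138  0.04 ] 0.39
scene round_tin [ 0.622 -0.24  -0.004] 0.6
[array([ 601. , -135.7]), array([73.1, 46.1]), np.float64(88.9)]
cm [ -3.88  25.07 -10.76] w [-18.   -0.5  -3. ]
```

View pics/w11.png

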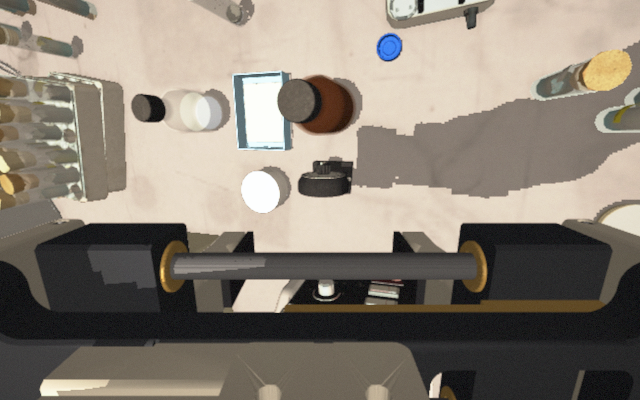

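Timer stands squared, between brown bottle (325,105) and open space; tin (262,190). All placed well within ~2 mm. Now the dish (x-closing to avoid the rods).

Run:
```python
from h import *
tilt((.6635,.194,.24),180,-90)
```

```text
cm [-3.82 25.78 -8.89] w [-13.9 -14.6 -92.2]
```

```bash
python3 -m crank '[{"dx":-0.4,"dy":2.6,"dz":-1.5,"wx":-1.4,"wy":-1.5,"wz":-9.2},{"dx":-0.8,"dy":5.2,"dz":-3,"wx":-2.8,"wy":-2.9,"wz":-18.4},{"dx":-1.2,"dy":7.8,"dz":-4.5,"wx":-4.2,"wy":-4.4,"wz":-27.6},{"dx":-1.6,"dy":10.4,"dz":-6,"wx":-5.6,"wy":-5.8,"wz":-36.8},{"dx":-2,"dy":13,"dz":-7,"wx":-7,"wy":-7.3,"wz":-46},{"dx":-2.4,"dy":15.6,"dz":-8,"wx":-8.3,"wy":-8.8,"wz":-55.3},{"dx":-2.8,"dy":18.2,"dz":-8.9,"wx":-9.7,"wy":-10.2,"wz":-64.5},{"dx":-3.2,"dy":21,"dz":-8.9,"wx":-11.1,"wy":-11.7,"wz":-73.7},{"dx":-3.6,"dy":24,"dz":-8.9,"wx":-12.5,"wy":-13.1,"wz":-83},{"dx":-3.8,"dy":25.8,"dz":-8.9,"wx":-13.9,"wy":-14.6,"wz":-92.2}]' 8.7 15
python3 - <<'E'
from h import *
k=arm.calibration("wrist"); f=arm.grab_frame("wrist"); cv2.imwrite("pics/w12.png",f[:,:,::-1])
for r in arm.mark_of("wrist","petri_dish"): print(np.round(r["centre"],3),round(r["confidence"],2))
for r in arm.masks_of("wrist","petri_dish")[:1]: print([np.round(v,1) for v in rect(k,r["pixels"],.016)])
tilt((.6635,.194,.003),180,-90)
E
```

```text
t: 48.3
eef_pos: [0.6632, 0.1956, 0.2396]
ee_rot: [3.14, 0.001, -1.565]
force: [-0.1, -0.6, 0.0]
width: 0.0871
gripper_force: 0.0
[0.664 0.196 0.002] 0.9
[array([662.5, 194.2]), array([58.6, 59.6]), np.float64(44.9)]
cm [ 3.000e-02 -2.000e-02  2.366e+01] w [ 0.  -0.  -0.1]
```

View pics/w12.png

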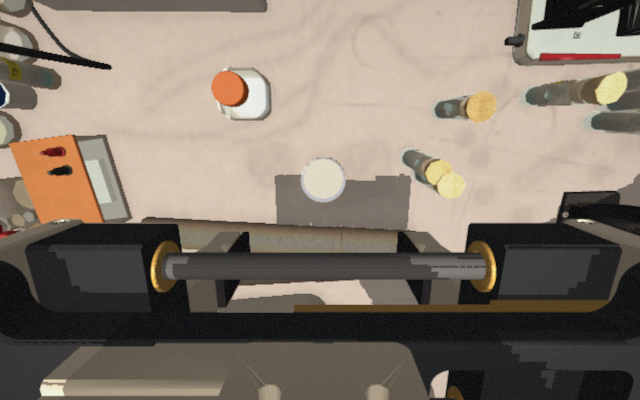

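Dish at (323,180); rods just below (row ~220), orange-capped bottle at (250,95), paired vials at (445,180) near the body's -x end. Check clearances for a rotated grip.

Run:
```python
from h import *
k=arm.calibration("wrist")
for n,uv,z in (("orange bottom R",(268,112),.01),("orange bot C",(250,118),.0),("rodedge L",(170,219),.02),("rodedge mid",(320,228),.02),("vial tops",(440,172),.118),("vial2",(453,186),.118),("vial base",(410,157),0.0)): print(n,ray(k,uv,z).round(3))
```

```text
orange bottom R [[0.733 0.105]]
orange bot C [[0.759 0.112]]
rodedge L [[0.874 0.246]]
rodedge mid [[0.667 0.26 ]]
vial tops [[0.548 0.168]]
vial2 [[0.533 0.182]]
vial base [[0.543 0.164]]
```

```bash
python3 -m crank '[{"dx":0,"dy":0,"dz":3,"wx":0,"wy":0,"wz":8},{"dx":0,"dy":0,"dz":6,"wx":0,"wy":0,"wz":17},{"dx":0,"dy":0,"dz":9,"wx":0,"wy":0,"wz":25},{"dx":0,"dy":0,"dz":12,"wx":0,"wy":0,"wz":25},{"dx":0,"dy":0,"dz":15,"wx":0,"wy":0,"wz":25},{"dx":0,"dy":0,"dz":18,"wx":0,"wy":0,"wz":25},{"dx":0,"dy":0,"dz":20.5,"wx":0,"wy":0,"wz":25},{"dx":0,"dy":0,"dz":22,"wx":0,"wy":0,"wz":25},{"dx":0,"dy":0,"dz":22.6,"wx":0,"wy":0,"wz":25},{"dx":0,"dy":0,"dz":22.6,"wx":0,"wy":0,"wz":25}]'
python3 - <<'E'
from h import *
tilt((.6635,.195,.0035),180,-115)
E
```

```text
t: 49.7
eef_pos: [0.6636, 0.1944, 0.0148]
ee_rot: [-3.141, 0.001, -2.008]
force: [-0.0, 0.3, -0.1]
width: 0.0873
gripper_force: 0.0
cm [-0.05  0.03  1.13] w [-0.  0. -0.]
```

```bash
python3 -m crank '[{"dx":0,"dy":0,"dz":0.6,"wx":0,"wy":0,"wz":0},{"dx":0,"dy":0,"dz":1,"wx":0,"wy":0,"wz":0},{"dx":0,"dy":0,"dz":1.1,"wx":0,"wy":0,"wz":0},{"dx":0,"dy":0,"dz":1.1,"wx":0,"wy":0,"wz":0},{"dx":0,"dy":0,"dz":1.1,"wx":0,"wy":0,"wz":0},{"dx":0,"dy":0,"dz":1.1,"wx":0,"wy":0,"wz":0},{"dx":0,"dy":0,"dz":1.1,"wx":0,"wy":0,"wz":0},{"dx":0,"dy":0,"dz":1.1,"wx":0,"wy":0,"wz":0},{"dx":0,"dy":0,"dz":1.1,"wx":0,"wy":0,"wz":0},{"dx":0,"dy":0,"dz":1.1,"wx":0,"wy":0,"wz":0}]'
python3 -m crank '[{"dx":0,"dy":0,"dz":0,"wx":0,"wy":0,"wz":0},{"dx":0,"dy":0,"dz":0,"wx":0,"wy":0,"wz":0},{"dx":0,"dy":0,"dz":0,"wx":0,"wy":0,"wz":0},{"dx":0,"dy":0,"dz":0,"wx":0,"wy":0,"wz":0},{"dx":0,"dy":0,"dz":0,"wx":0,"wy":0,"wz":0},{"dx":0,"dy":0,"dz":0,"wx":0,"wy":0,"wz":0},{"dx":0,"dy":0,"dz":0,"wx":0,"wy":0,"wz":0},{"dx":0,"dy":0,"dz":0,"wx":0,"wy":0,"wz":0},{"dx":0,"dy":0,"dz":0,"wx":0,"wy":0,"wz":0},{"dx":0,"dy":0,"dz":0,"wx":0,"wy":0,"wz":0}]' 5 10
python3 -m crank '[{"dx":0,"dy":0,"dz":-2,"wx":0,"wy":0,"wz":0},{"dx":0,"dy":0,"dz":-5,"wx":0,"wy":0,"wz":0},{"dx":0,"dy":0,"dz":-9,"wx":0,"wy":0,"wz":0},{"dx":0,"dy":0,"dz":-13,"wx":0,"wy":0,"wz":0},{"dx":0,"dy":0,"dz":-17,"wx":0,"wy":0,"wz":0},{"dx":0,"dy":0,"dz":-22,"wx":0,"wy":0,"wz":0},{"dx":0,"dy":0,"dz":-26,"wx":0,"wy":0,"wz":0},{"dx":0,"dy":0,"dz":-29,"wx":0,"wy":0,"wz":0},{"dx":0,"dy":0,"dz":-30,"wx":0,"wy":0,"wz":0},{"dx":0,"dy":0,"dz":-30,"wx":0,"wy":0,"wz":0}]'
python3 - <<'E'
from h import *
tilt((.6,.0,.31),180,-115)
tilt((.6226,-.2395,.31),180,-93)
E
```

```text
t: 50.95
eef_pos: [0.6633, 0.1944, 0.0033]
ee_rot: [3.142, 0.0, -2.007]
force: [-0.4, 0.2, 0.6]
width: 0.0873
gripper_force: 0.0
t: 52.2
eef_pos: [0.6633, 0.1944, 0.0034]
ee_rot: [3.142, 0.0, -2.007]
force: [-0.7, -0.4, -0.3]
width: 0.0608
gripper_force: 10.0
t: 53.45
eef_pos: [0.6631, 0.1944, 0.3043]
ee_rot: [-3.141, 0.002, -2.007]
force: [0.4, 0.3, -0.3]
width: 0.0607
gripper_force: 10.0
cm [20.28 -2.49 -0.61] w [-0.   0.1 -0. ]
cm [ 41.03 -14.67  -0.64] w [ -0.    0.1 -22. ]
```

```bash
python3 -m crank '[{"dx":4.5,"dy":-1.6,"dz":0,"wx":0,"wy":0,"wz":-3},{"dx":9,"dy":-3.2,"dz":0,"wx":0,"wy":0,"wz":-6},{"dx":14,"dy":-5,"dz":0,"wx":0,"wy":0,"wz":-9},{"dx":19,"dy":-6.8,"dz":0,"wx":0,"wy":0,"wz":-12},{"dx":24,"dy":-8.6,"dz":0,"wx":0,"wy":0,"wz":-15},{"dx":29,"dy":-10.4,"dz":0,"wx":0,"wy":0,"wz":-18},{"dx":34,"dy":-12.2,"dz":0,"wx":0,"wy":0,"wz":-22},{"dx":38.5,"dy":-13.8,"dz":0,"wx":0,"wy":0,"wz":-22},{"dx":41,"dy":-14.7,"dz":0,"wx":0,"wy":0,"wz":-22},{"dx":41,"dy":-14.7,"dz":2,"wx":0,"wy":0,"wz":-22}]'
python3 -m crank '[{"dx":0,"dy":0,"dz":4,"wx":0,"wy":0,"wz":0},{"dx":0,"dy":0,"dz":8,"wx":0,"wy":0,"wz":0},{"dx":0,"dy":0,"dz":12,"wx":0,"wy":0,"wz":0},{"dx":0,"dy":0,"dz":15,"wx":0,"wy":0,"wz":0},{"dx":0,"dy":0,"dz":18,"wx":0,"wy":0,"wz":0},{"dx":0,"dy":0,"dz":20.5,"wx":0,"wy":0,"wz":0},{"dx":0,"dy":0,"dz":22,"wx":0,"wy":0,"wz":0},{"dx":0,"dy":0,"dz":22,"wx":0,"wy":0,"wz":0},{"dx":0,"dy":0,"dz":22,"wx":0,"wy":0,"wz":0},{"dx":0,"dy":0,"dz":22,"wx":0,"wy":0,"wz":0}]'
python3 - <<'E'
from h import *
tilt((.6226,-.2395,.036),180,-93)
f=arm.grab_frame("wrist"); cv2.imwrite("pics/w13.png",f[100:320,180:460,::-1])
E
```

```text
t: 54.7
eef_pos: [0.6227, -0.2417, 0.2825]
ee_rot: [-3.142, 0.0, -1.626]
force: [-0.3, 1.3, -1.3]
width: 0.0607
gripper_force: 10.0
t: 55.95
eef_pos: [0.6239, -0.2394, 0.0644]
ee_rot: [-3.14, 0.0, -1.623]
force: [0.0, 0.1, -0.6]
width: 0.0604
gripper_force: 10.0
cm [0.02 0.13 2.84] w [-0.1  0.   0. ]
```

View pics/w13.png

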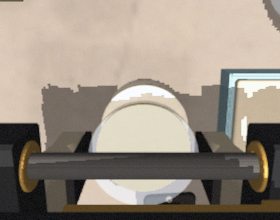

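The dish hangs over the tin (145,130 in the crop), centred. Lower and release with a small opening.

```bash
python3 -m crank '[{"dx":0,"dy":0.1,"dz":1,"wx":0,"wy":0,"wz":0},{"dx":0,"dy":0.1,"dz":1.8,"wx":0,"wy":0,"wz":0},{"dx":0,"dy":0.1,"dz":2.3,"wx":0,"wy":0,"wz":0},{"dx":0,"dy":0.1,"dz":2.6,"wx":0,"wy":0,"wz":0},{"dx":0,"dy":0.1,"dz":2.75,"wx":0,"wy":0,"wz":0},{"dx":0,"dy":0.1,"dz":2.8,"wx":0,"wy":0,"wz":0},{"dx":0,"dy":0.1,"dz":2.8,"wx":0,"wy":0,"wz":0},{"dx":0,"dy":0.1,"dz":2.8,"wx":0,"wy":0,"wz":0},{"dx":0,"dy":0.1,"dz":2.8,"wx":0,"wy":0,"wz":0},{"dx":0,"dy":0.1,"dz":2.8,"wx":0,"wy":0,"wz":0}]'
```

```text
t: 57.25
eef_pos: [0.6224, -0.2392, 0.0353]
ee_rot: [-3.141, 0.0, -1.623]
force: [0.0, -0.1, 0.7]
width: 0.0608
gripper_force: 10.0
```

```bash
python3 -m crank '[{"dx":0,"dy":0,"dz":0,"wx":0,"wy":0,"wz":0},{"dx":0,"dy":0,"dz":0,"wx":0,"wy":0,"wz":0},{"dx":0,"dy":0,"dz":0,"wx":0,"wy":0,"wz":0},{"dx":0,"dy":0,"dz":0,"wx":0,"wy":0,"wz":0},{"dx":0,"dy":0,"dz":-0.5,"wx":0,"wy":0,"wz":0},{"dx":0,"dy":0,"dz":-3,"wx":0,"wy":0,"wz":0},{"dx":0,"dy":0,"dz":-7,"wx":0,"wy":0,"wz":0},{"dx":0,"dy":0,"dz":-12,"wx":0,"wy":0,"wz":0},{"dx":0,"dy":0,"dz":-17,"wx":0,"wy":0,"wz":0},{"dx":0,"dy":0,"dz":-22,"wx":0,"wy":0,"wz":0}]' 8 10
python3 -m crank '[{"dx":0,"dy":3,"dz":-3,"wx":0,"wy":0,"wz":8},{"dx":-3,"dy":3,"dz":-3,"wx":0,"wy":0,"wz":18},{"dx":-6,"dy":3,"dz":-6,"wx":0,"wy":0,"wz":28},{"dx":-6,"dy":0,"dz":-9,"wx":0,"wy":0,"wz":38},{"dx":-6,"dy":-3,"dz":-10,"wx":0,"wy":0,"wz":48},{"dx":-6,"dy":-6,"dz":-10,"wx":0,"wy":0,"wz":58},{"dx":-3,"dy":-9,"dz":-10,"wx":0,"wy":0,"wz":68},{"dx":0,"dy":-9,"dz":-10,"wx":0,"wy":0,"wz":78},{"dx":0,"dy":-9,"dz":-10,"wx":0,"wy":0,"wz":88},{"dx":0,"dy":-9,"dz":-10,"wx":0,"wy":0,"wz":90}]'
python3 - <<'E'
from h import *
k=arm.calibration("wrist"); f=arm.grab_frame("wrist"); cv2.imwrite("pics/w14.png",f[:,:,::-1]); print(arm.get_state()["eef_pos"])
for c in ("wrist","top","scene"):
  if c!="wrist": arm.grab_frame(c)
  for q in ("tray","brown_bottle","clear_bottle","petri_dish","round_tin","dial_timer","dial_front","open_tube"):
    for r in arm.mark_of(c,q)[:2]: print(c,q,np.round(r["centre"],3),round(r["confidence"],2))
E
```

```text
t: 58.5
eef_pos: [0.6219, -0.2393, 0.2574]
ee_rot: [-3.141, 0.0, -1.623]
force: [1.2, -0.0, -1.0]
width: 0.0801
gripper_force: 0.0
t: 59.75
eef_pos: [0.7119, -0.2445, 0.3552]
ee_rot: [3.141, -0.0, 3.088]
force: [-0.1, -0.5, 0.3]
width: 0.0803
gripper_force: 0.0
[ 0.7119396  -0.24408695  0.35535044]
wrist tray [ 0.512 -0.232  0.003] 0.56
wrist brown_bottle [ 0.515 -0.133 -0.004] 0.77
wrist brown_bottle [ 0.623 -0.238  0.033] 0.49
wrist clear_bottle [ 0.507 -0.328  0.002] 0.57
wrist petri_dish [ 0.622 -0.238  0.033] 0.74
wrist dial_timer [ 0.513 -0.232  0.002] 0.7
wrist dial_timer [ 0.604 -0.136 -0.002] 0.63
wrist dial_front [ 0.581 -0.136  0.039] 0.67
top clear_bottle [ 0.503 -0.329 -0.001] 0.69
top dial_timer [ 0.278  0.248 -0.001] 0.59
top dial_front [0.278 0.278 0.061] 0.9
scene brown_bottle [ 0.515 -0.131  0.003] 0.91
scene petri_dish [ 0.621 -0.237  0.028] 0.55
scene round_tin [ 0.622 -0.243 -0.003] 0.4
scene dial_timer [ 0.307 -0.174  0.   ] 0.93
scene dial_timer [ 0.278  0.247 -0.001] 0.73
scene dial_front [ 0.586 -0.139  0.038] 0.84
scene dial_front [0.282 0.28  0.056] 0.75
scene open_tube [ 0.586 -0.136  0.04 ] 0.47
```

View pics/w14.png

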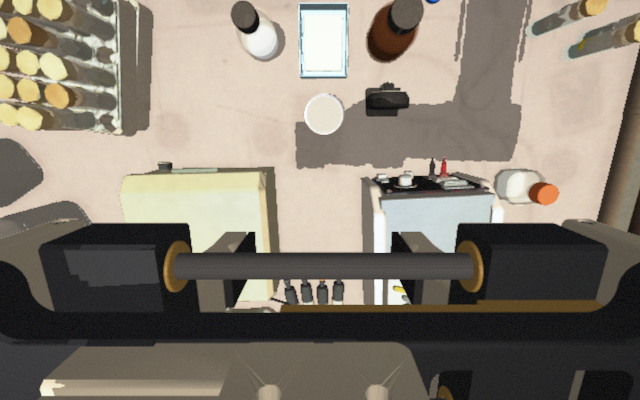

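The layout is right: clear bottle (258,35), tray (323,40), brown bottle (393,35), dish on tin (323,114), timer (387,98) with its dial to the front. All are within about 2 mm of their targets, so I'm handing in.

```bash
python3 -c "
from station import arm
print(arm.job_done())"
```

```text
the job is handed in; nothing more can be done
None
```

The layout round the blue tray was finished and handed in at about 60 s. My last camera check put all five things within about 2 mm of their planned spots. The open tube was never approached, though that check did not detect it. I have not seen the judge's result.

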